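# Pack the tested relays

### The job

Swing the lid of the green case up past its balance point so that it stays open by itself, then set every amber-capped relay down, upright and without dropping it, in an empty cell of the case, one to a cell. Leave the red-capped relay where it is, and the lamp, adjuster and key cap undisturbed; when all are packed, shut the lid fully.

Things in the scene. Friction and masses are not known exactly. Their poses are not given: they have to be found in the camera images.
- case: green carrying case fixed on the desk, 140 mm deep (its x) by 224 mm wide (its y), walls 45 mm high, 5 mm thick, floor 6 mm. Origin: centre of its underside; -x roughly towards the robot. Dividers 4 mm thick, tops 36 mm above the desk, part it into six cells, two rows of three, each 58 mm (x) by 67 to 70 mm (y); a 10 mm strip lines the front wall. A hollow lid, hinged on the far (+x) upper rim, covers it.
- lid (a joint): lid angle in rad: 0 shut, grows as the front rises, stop at 1.85. A hollow cover 140 x 224 mm, 52 mm tall, 5 mm thick, about 450 g; shut, its top is 97 mm above the desk. Balance at about 1.1 rad: below that it falls shut, above it falls open and stays at its stop, leaning back, the front edge up. Hinge lightly damped, no spring or catch.
- lid_hinge (a point): midpoint of the hinge line, 45 mm above the desk, on the far rim of the case; the hinge line runs along the case's y axis.
- lid_tab (a point): middle of the brass lifting tab on the lid's front: a block sticking out 36 mm, 40 mm wide along the hinge line, 12 mm thick. The point is 25 mm out from the front face; lid shut, 165 mm nearer the robot than the hinge line and 44 mm above it (89 mm above the desk). It moves with the lid. Pinched by its two sides, the tab can pivot between the fingers as the lid swings.
- cell0 (a point): centre of the floor of cell 0, 6 mm above the desk (near row, towards the robot; left (+y) of the case).
- cell1 (a point): centre of the floor of cell 1, 6 mm above the desk (near row, towards the robot; middle of the case).
- cell2 (a point): centre of the floor of cell 2, 6 mm above the desk (near row, towards the robot; right (-y) of the case).
- cell3 (a point): centre of the floor of cell 3, 6 mm above the desk (far row, by the hinge; left (+y) of the case).
- cell4 (a point): centre of the floor of cell 4, 6 mm above the desk (far row, by the hinge; middle of the case).
- cell5 (a point): centre of the floor of cell 5, 6 mm above the desk (far row, by the hinge; right (-y) of the case).
- relay1: standing plug-in relay: round aluminium can 42 mm in diameter on a weighted black base 46 mm in diameter and 15 mm high, 80 mm tall in all, about 200 g, amber cap band. Origin: centre of its underside; z up along the can. To be packed. Stands loose on the desk beside the case; may be absent in a run.
- relay2: standing plug-in relay: round aluminium can 42 mm in diameter on a weighted black base 46 mm in diameter and 15 mm high, 80 mm tall in all, about 200 g, amber cap band. Origin: centre of its underside; z up along the can. To be packed. Stands loose on the desk beside the case; may be absent in a run.
- relay3: standing plug-in relay: round aluminium can 42 mm in diameter on a weighted black base 46 mm in diameter and 15 mm high, 80 mm tall in all, about 200 g, amber cap band. Origin: centre of its underside; z up along the can. To be packed. Stands loose on the desk beside the case; may be absent in a run.
- relay4: standing plug-in relay: round aluminium can 42 mm in diameter on a weighted black base 46 mm in diameter and 15 mm high, 80 mm tall in all, about 200 g, amber cap band. Origin: centre of its underside; z up along the can. To be packed. Stands loose on the desk beside the case; may be absent in a run.
- relay5: standing plug-in relay: round aluminium can 42 mm in diameter on a weighted black base 46 mm in diameter and 15 mm high, 80 mm tall in all, about 200 g, amber cap band. Origin: centre of its underside; z up along the can. To be packed. Stands loose on the desk beside the case; may be absent in a run.
- packed1: standing plug-in relay: round aluminium can 42 mm in diameter on a weighted black base 46 mm in diameter and 15 mm high, 80 mm tall in all, about 200 g, red cap band. Origin: centre of its underside; z up along the can. Already packed in cell 1, under the lid; stays there. Exactly one of packed1, packed2, packed3 is present in a run.
- packed2: standing plug-in relay: round aluminium can 42 mm in diameter on a weighted black base 46 mm in diameter and 15 mm high, 80 mm tall in all, about 200 g, red cap band. Origin: centre of its underside; z up along the can. Already packed in cell 3, under the lid; stays there. Exactly one of packed1, packed2, packed3 is present in a run.
- packed3: standing plug-in relay: round aluminium can 42 mm in diameter on a weighted black base 46 mm in diameter and 15 mm high, 80 mm tall in all, about 200 g, red cap band. Origin: centre of its underside; z up along the can. Already packed in cell 5, under the lid; stays there. Exactly one of packed1, packed2, packed3 is present in a run.
- lamp: chrome signal lamp, 64 mm in diameter, 82 mm tall, standing on the desk; not part of the job. Origin: centre of its underside.
- adjuster: steel relay adjuster with an amber grip, 154 mm long, lying along its own x, 14 mm high; not part of the job. Origin: where grip and blade meet, on the underside.
- keycap: amber bakelite key cap, 60 mm in diameter, 34 mm high; not part of the job. Origin: centre of its underside.
Mind the look-alikes: they are no part of the job. What is shaped like the relay1 but purple is not meant. What is shaped like the relay4 but purple is not meant.

How it is judged:
By the outcome, as a careful person would: the job done as asked, in the order asked, and still so for the second after the job is handed in, with the robot touching nothing.
Of packed1, packed2, packed3 only 1 to 1 are there at a start; the rules pass over those that are not, and their reading is None.
Of relay1, relay2, relay3, relay4, relay5 only 3 to 5 are there at a start; the rules pass over those that are not, and their reading is None.
At some moment in a run one of relay1, relay2, relay3, relay4, relay5 may be knocked a few centimetres aside while the robot is not near it.
It also fails if it takes over 210 s, if anything falls off the work surface, if the arm or the gripper's body presses on something with over 40 N, if the wrist force passes 120 N, or if a joint passes its speed limit or range.

### The arm

A 6-joint arm with a two-finger parallel gripper is mounted at the origin on the work surface. World frame = base frame: x ahead of the robot, y to its left, z up, the work surface at z = 0. Lengths are in m, angles in rad, forces in N, time in s.
With the tool pointing down it reaches from about 0.25 to 0.775 m from the base axis. Payload 4 kg.
Tool frame: the origin (TCP) lies at the very end of the fingers, on their centre line; the grasp point (between the pads) lies 19 mm behind it; z points along the fingers, x is the direction in which the jaws open and shut, and the axes are right-handed (so a half turn about z gives the same grasp; the last joint's range is limited). The gripper opens to 94 mm and grips with 3 to 60 N. Pads are 16 mm wide; open, the fingers measure 119 mm over their backs; the gripper's body (75 mm by 177 mm) begins 78 mm behind the grasp point.
Start: joints at [1.116, 0.087, 1.371, -0, 1.684, -0.103], TCP at [0.19, 0.516, 0.206] pointing down, gripper open.
Joint ranges: [-3.1, 3.1], [-0.76, 2.03], [0.27, 2.55], [-1.08, 4.22], [0.17, 2.65], [-2.57, 2.57]. Speed limits (rad/s): [2.79, 2.79, 3.14, 3.14, 3.14, 3.14].

### API

Orientations are given as [roll, pitch, yaw] about the fixed x, y, z axes, in that order (R = Rz(yaw) Ry(pitch) Rx(roll)).
In Python, from bench import robot, cams, ticket gives the robot as it stands.
- The arm moves only by the tool jog_arm, never from a script. Its argument "series" is a list of rows, each an object of numbers: "x", "y", "z": the shift along the tool's x, y, z in m; "rx", "ry", "rz": the turn, a rotation vector about the tool's x, y, z in degrees. A call has 1 to 12 rows; each row shifts and turns the pose as measured when the row begins, along the tool's axes as they then stand; what a row does not reach is not made up. A row lasts 1/12 s, in which the tool goes at most 41.7 mm and 7.16 degrees, less where a joint would pass 70% of its speed; a pose out of reach is approached as far as the arm can. A call with a gripper value outside its range is refused whole. "claw" is the opening, from 0 (shut) to 1 (fully open), set as the call begins (left out, the last holds). The fingers move at their own pace and stop on an object; the grip force is fixed at half the most. Time passes only in rows, so rows that do not move let the fingers close. It gives the time, the measured TCP pose, the force and the opening at its end, in the units of the state.
- robot.get_obs(): the state, without advancing time (a new reading comes with each control period).
- cams.snapshot(name): name is "scene" or "side" or "wrist"; returns a dict with "img" (384x512x3 uint8, red, green, blue), "mtx" (3x3 intrinsics, pixels), "k1" (the pictures are not rectified: a ray, as slopes to the right and down, at radius r is drawn at 1 + k1 r^2 times it, then the intrinsics apply), "origin" and "attitude" of the camera in the world. Camera axes: x right, y down, z forward; pixel columns grow to the right and rows downward; lengths in m; the calibration is good to about 2 mm. A picture is of the moment at which its call begins. There is no depth.
- ticket.close_job(): hands the job in, once; it reports no verdict.
Trained networks look in a picture, given as the dict that the camera call returned (one of the last four; its "shot" number tells which), for a name from the list of things; names that differ only in an ending like _2 or _b are one class to them, and where a whole thing is asked for, a point or a joint stands for the part that bears it (a point fixed in the world has none). Each returns a list of dicts, best first, with "p" (0 to 1); they miss things now and then, are a little off and sometimes report something else, mostly with a low value. They report only what shows in the picture. A call takes as long as a camera call. They do not tell look-alikes from the thing itself.
- cams.look_for(thing, picture): "bbox" ([left, top, width, height] in pixels, round what is visible of it).
The state is a dict: "time": time; "joint_positions": joint angles; "qvel": joint speeds; "joint_torque": joint torques, N m; "tool_pos": TCP position; "ee_rot": TCP orientation; "wrist_force": force on the tool from outside, world axes, zero at the start; "wrist_torque": the same for the moment, N m; "width": finger opening in m.
Only numpy, scipy, OpenCV 4.12 (cv2) and the standard library are available. Lean on these libraries where they do the work, as an engineer would, in place of code of your own. Each camera call takes 0.05 s, during which the arm holds its last target.

## Working session

There is one attempt and no reset: what is moved stays moved. The work goes in short steps, Python scripts to look and compute and a tool call to move; the robot and the scene stay as the last step left them, time stands still between calls to the robot, and variables do not carry over. Pictures are saved under pics/ and viewed, and the job is handed in when it is done.

Besides the shell and the picture viewer there is one more tool, called after "Call:" as name(argument=value, ...), one argument or row to a line, values as JSON. jog_arm: Moves the arm, as the interface text tells. Its arguments: {"type":"object","properties":{"series":{"type":"array","items":{"type":"object","properties":{"x":{"type":"number"},"y":{"type":"number"},"z":{"type":"number"},"rx":{"type":"number"},"ry":{"type":"number"},"rz":{"type":"number"}}}},"claw":{"type":"number"}},"required":["series"]}

```bash
ls; mkdir -p pics; python3 - <<'E'
from bench import robot,cams,ticket
import cv2
print(robot.get_obs())
for n in ["scene","side","wrist"]:
    s=cams.snapshot(n); cv2.imwrite(f"pics/{n}0.png",s["img"][:,:,::-1]); print(n,s["mtx"],s["k1"],s["origin"],s["attitude"],s["shot"])
E
```

```text
pics
{'time': 0.0, 'joint_positions': array([ 1.11586687e+00,  8.79270360e-02,  1.37222460e+00,  3.80170586e-06,
        1.68358645e+00, -1.03107016e-01]), 'qvel': array([ 8.57619960e-04,  3.94330404e-04, -9.36247195e-05,  1.18837093e-03,
        1.48010249e-04, -1.14253317e-03]), 'joint_torque': array([-1.88558835e-03, -3.40186644e+01, -3.02423573e+01,  7.16917310e-02,
        3.30421503e-02, -1.78407595e-04]), 'tool_pos': array([0.18930419, 0.51582228, 0.2043345 ]), 'ee_rot': array([-3.14136808e+00,  2.13365391e-03,  1.21897455e+00]), 'wrist_force': array([ 0.44132993, -0.35328824,  0.06489611]), 'wrist_torque': array([ 0.03253766, -0.05294412, -0.02112305]), 'width': 0.09406481530293026}
scene [[447.17561714   0.         262.97090233]
 [  0.         447.17561714 195.01020279]
 [  0.           0.           1.        ]] -0.006355774512846285 [1.46405523 0.18936995 0.9206663 ] [-2.30631824  0.00825187  1.80367736] 1
side [[467.92460213   0.         255.36848086]
 [  0.         467.92460213 181.83932264]
 [  0.           0.           1.        ]] -0.16384707273926827 [-0.17322725 -0.91932632  0.79496354] [-2.11846156e+00 -3.47528980e-04 -6.77669759e-01] 2
wrist [[321.92011094   0.         257.70409379]
 [  0.         321.92011094 191.48542368]
 [  0.           0.           1.        ]] -0.05755335065977373 [0.12588267 0.53972235 0.3839868 ] [2.90521357e+00 1.00397422e-03 1.21810134e+00] 3
```

View pics/scene0.png

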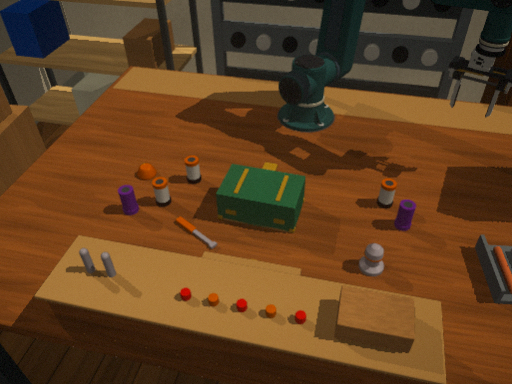

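View pics/side0.png

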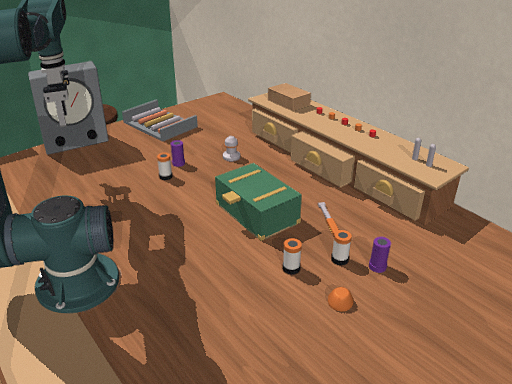

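View pics/wrist0.png

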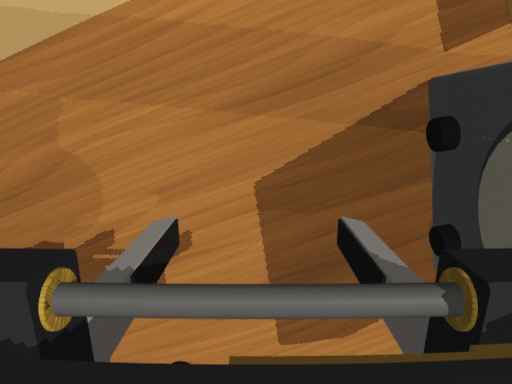

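```bash
cat > h.py <<'E'
from bench import robot,cams,ticket
import cv2, numpy as np
from scipy.spatial.transform import Rotation as Rn
from scipy.optimize import minimize, least_squares
def snap(n,fn=None):
    s=cams.snapshot(n)
    if fn: cv2.imwrite(f"pics/{fn}.png",s["img"][:,:,::-1])
    return s
def cam(s):
    R=Rn.from_euler('xyz',s["attitude"]).as_matrix(); return R,np.array(s["origin"])
def proj(s,P):
    R,o=cam(s); P=np.atleast_2d(P); rv,_=cv2.Rodrigues(R.T)
    q,_=cv2.projectPoints(P.astype(float),rv,-R.T@o,s["mtx"],np.array([s["k1"],0,0,0.]))
    return q[:,0]
def unproj(s,uv,z):
    R,o=cam(s); u=cv2.undistortPoints(np.array(uv,float).reshape(-1,1,2),s["mtx"],np.array([s["k1"],0,0,0.]))[:,0]
    d=np.c_[u,np.ones(len(u))]@R.T
    return o+d*((z-o[2])/d[:,2])[:,None]
a=np.linspace(0,2*np.pi,40)
def relay_pts(x,y,z=0):
    return np.vstack([np.c_[x+r*np.cos(a),y+r*np.sin(a),0*a+z+h] for r,h in((.023,0),(.023,.015),(.021,.08))])
def bbox_of(q): return np.r_[q.min(0),q.max(0)]
def fit_relay(obs,x0,z=0):  # obs list of (snap,bbox l t w h)
    def f(p):
        return np.concatenate([bbox_of(proj(s,relay_pts(*p,z)))-np.r_[b[0],b[1],b[0]+b[2],b[1]+b[3]] for s,b in obs])
    r=least_squares(f,x0); return r.x,r.fun
def box_pts(x,y,yaw):
    c,s_=np.cos(yaw),np.sin(yaw)
    P=np.array([[i*.07,j*.112,k] for i in(-1,1) for j in(-1,1) for k in(0,.097)])
    return np.c_[x+c*P[:,0]-s_*P[:,1],y+s_*P[:,0]+c*P[:,1],P[:,2]]
def w2c(case,p): # case-frame point -> world
    x,y,t=case; p=np.array(p,float); return np.array([x+np.cos(t)*p[0]-np.sin(t)*p[1],y+np.sin(t)*p[0]+np.cos(t)*p[1],p[2]])
E
cat > m1.py <<'E'
from h import *
S=snap("scene"); D=snap("side")
for n in ["relay1","lid_tab","lid","lamp","keycap","adjuster"]:
    for nm,s in(("scene",S),("side",D)):
        print(n,nm,[(np.round(d["bbox"],1).tolist(),round(d["p"],2)) for d in cams.look_for(n,s) if d["p"]>.1])
masks=[]
for s in(S,D):
    im=s["img"].astype(int); m=((im[:,:,1]>im[:,:,0]*1.5)&(im[:,:,1]>im[:,:,2]*1.15)&(im[:,:,1]>40)).astype(np.uint8)
    n,l,st,c=cv2.connectedComponentsWithStats(m)
    # component near case guess
    g=proj(s,[[.52,.0,.05]])[0]; print(g)
    masks.append(m)
np.save("/tmp/m.npy",masks)
cv2.imwrite("pics/mk.png",np.hstack(masks)*255)
E
python3 m1.py
```

```text
relay1 scene [([118.0, 188.0, 20.5, 25.7], 0.98), ([376.1, 175.6, 18.0, 31.7], 0.83), ([393.5, 198.9, 20.7, 31.9], 0.81), ([149.5, 177.1, 21.7, 32.3], 0.59), ([179.3, 159.0, 22.7, 26.4], 0.58), ([217.9, 161.0, 86.8, 69.0], 0.15)]
relay1 side [([330.3, 232.2, 19.0, 30.1], 0.95), ([170.5, 138.1, 17.2, 30.0], 0.83), ([371.7, 235.4, 20.7, 38.1], 0.75), ([212.2, 162.3, 88.9, 77.6], 0.6), ([281.8, 238.9, 19.1, 38.5], 0.57), ([155.1, 149.6, 17.9, 31.0], 0.56), ([328.7, 285.3, 26.3, 28.6], 0.15)]
lid_tab scene [([215.8, 164.9, 84.9, 55.7], 0.48)]
lid_tab side [([216.0, 161.9, 87.0, 62.2], 0.95), ([213.6, 165.7, 90.2, 73.8], 0.27)]
lid scene [([215.2, 163.5, 86.5, 59.0], 0.79)]
lid side [([217.3, 159.5, 84.8, 64.4], 0.81)]
lamp scene [([359.2, 243.5, 22.4, 32.4], 0.81)]
lamp side [([223.1, 135.6, 19.9, 24.9], 0.64)]
keycap scene [([138.0, 163.8, 17.4, 16.9], 0.54)]
keycap side [([325.4, 285.9, 28.0, 24.6], 0.62)]
adjuster scene [([174.2, 215.9, 40.1, 33.8], 0.51)]
adjuster side [([317.6, 202.1, 19.2, 32.6], 0.47)]
[277.0309855  194.90455514]
[242.87136969 194.39007002]
```

```bash
python3 - <<'E'
import cv2
m=cv2.imread("pics/mk.png");cv2.imwrite("pics/mk2.png",cv2.resize(m,(800,300)))
E
```

```text
(no output)
```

View pics/mk2.png

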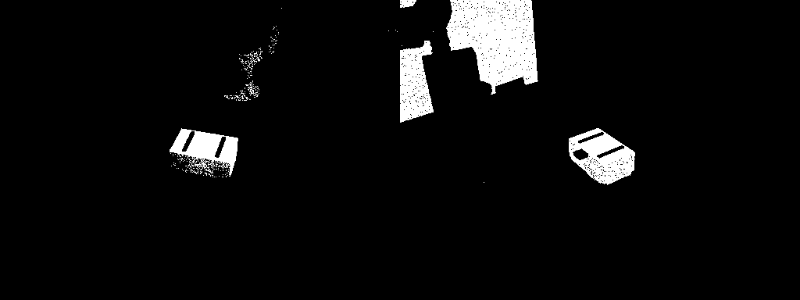

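```bash
cat > m2.py <<'E'
from h import *
S=snap("scene"); D=snap("side")
M=[]
for s,w in((S,(205,150,315,240)),(D,(205,150,310,245))):
    im=s["img"].astype(int); m=((im[:,:,1]>im[:,:,0]*1.3)&(im[:,:,1]>im[:,:,2]*1.05)&(im[:,:,1]>15)).astype(np.uint8)
    k=np.zeros_like(m);k[w[1]:w[3],w[0]:w[2]]=1;m&=k
    m=cv2.medianBlur(m,3)
    c,_=cv2.findContours(m,cv2.RETR_EXTERNAL,cv2.CHAIN_APPROX_NONE);c=max(c,key=cv2.contourArea)
    M.append(c[:,0].astype(np.float32))
# residual: hull-of-model; signed dist of hull(mask) pts -> use mask contour hull vertices densely
def f(p):
    r=[]
    for s,c in zip((S,D),M):
        h=cv2.convexHull(proj(s,box_pts(*p)).astype(np.float32))
        r+= [cv2.pointPolygonTest(h,(float(x),float(y)),True) for x,y in c]
    return np.array(r)
r=least_squares(f,[.52,.03,0],loss='soft_l1',f_scale=.7,diff_step=1e-4)
print("case",np.round(r.x,4),np.median(abs(r.fun)))
np.save("case.npy",r.x)
G=lambda im:((im[:,:,0]>150)&(im[:,:,0]>im[:,:,2]*2.5+20)&(im[:,:,1]<im[:,:,0]*.62)).astype(np.uint8)
for nm,s in(("scene",S),("side",D)):
    m=G(s["img"].astype(int)); n,l,st,ct=cv2.connectedComponentsWithStats(m)
    print(nm,[(st[i].tolist(),ct[i].round(1).tolist()) for i in range(1,n) if st[i,4]>25])
    v=s["img"][:,:,::-1].copy()
    q=proj(s,box_pts(*r.x))
    for u in q: cv2.circle(v,tuple(int(t) for t in u.round()),1,(255,255,255),-1)
    t=np.vstack([w2c(r.x,[-.095,0,.089]),[w2c(r.x,[-.107,j,.089]) for j in(-.02,.02)]])
    for u in proj(s,t): cv2.circle(v,tuple(int(t) for t in u.round()),1,(255,0,255),-1)
    x0,y0=(100,140) if nm=="scene" else (140,120)
    cv2.imwrite(f"pics/c_{nm}.png",cv2.resize(v[y0:y0+190,x0:x0+(320 if nm=='scene' else 260)],None,fx=2.5,fy=2.5,interpolation=cv2.INTER_NEAREST))
E
python3 m2.py
```

```text
case [ 0.5406 -0.0389 -0.0375] 1.7612415503763847
scene [([184, 155, 15, 9, 60], [191.2, 159.3]), ([140, 163, 15, 13, 125], [147.6, 168.5]), ([152, 177, 15, 9, 71], [159.4, 180.9]), ([382, 178, 15, 10, 70], [389.2, 182.6]), ([176, 216, 20, 15, 110], [185.7, 223.3]), ([497, 247, 15, 37, 129], [505.0, 263.7]), ([180, 287, 12, 9, 78], [185.2, 291.1]), ([208, 293, 11, 9, 73], [213.1, 296.7]), ([236, 298, 12, 9, 81], [241.6, 302.2]), ([265, 304, 11, 9, 77], [270.5, 308.1]), ([295, 310, 12, 9, 88], [300.6, 314.0])]
side [([370, 130, 6, 7, 26], [372.8, 132.4]), ([157, 152, 13, 10, 58], [163.1, 156.5]), ([326, 218, 26, 26, 218], [338.1, 231.1]), ([284, 238, 18, 15, 132], [292.5, 244.7]), ([328, 287, 24, 24, 444], [339.7, 298.8])]
```

View pics/c_scene.png

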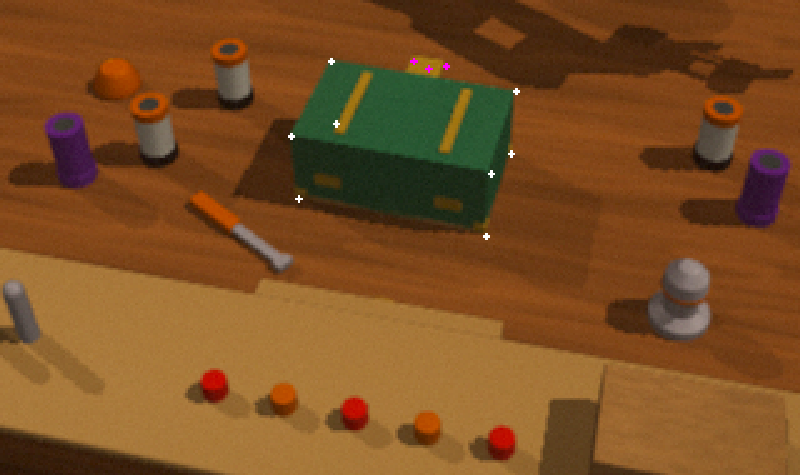

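View pics/c_side.png

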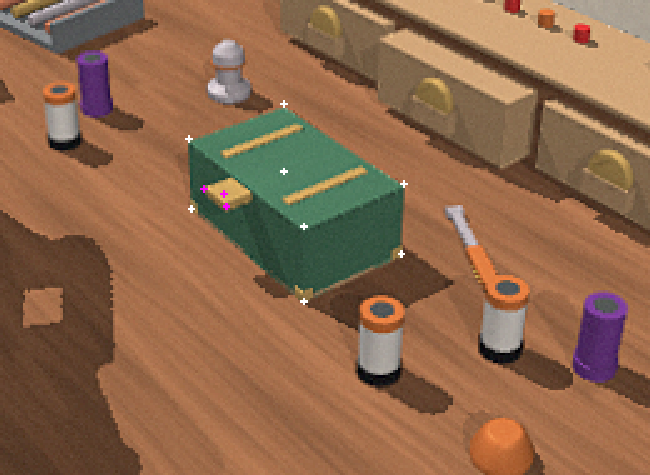

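```bash
python3 - <<'E'
from h import *
for nm,fn,(x,y,w,h) in(("scene","scene0",(205,150,110,85)),("side","side0",(205,155,105,85))):
    v=cv2.imread(f"pics/{fn}.png")[y:y+h,x:x+w]
    v=cv2.convertScaleAbs(cv2.resize(v,None,fx=7,fy=7,interpolation=cv2.INTER_CUBIC),alpha=1.6,beta=10)
    for i in range(0,w,10): cv2.putText(v,str(x+i),(i*7,8),0,.3,(255,255,255)); cv2.line(v,(i*7,0),(i*7,v.shape[0]),(90,90,90),1)
    for i in range(0,h,10): cv2.putText(v,str(y+i),(0,i*7+8),0,.3,(255,255,255)); cv2.line(v,(0,i*7),(v.shape[1],i*7),(90,90,90),1)
    cv2.imwrite(f"pics/z_{nm}.png",v)
E
```

```text
(no output)
```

View pics/z_scene.png

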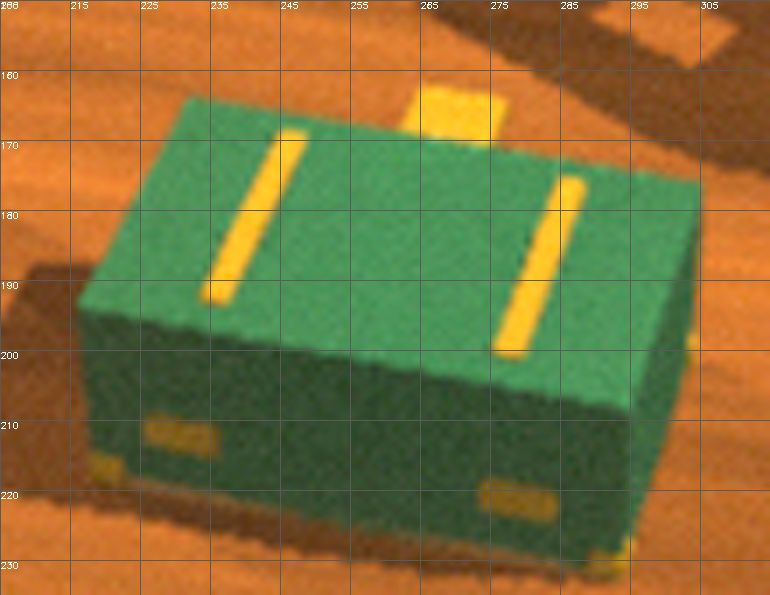

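View pics/z_side.png

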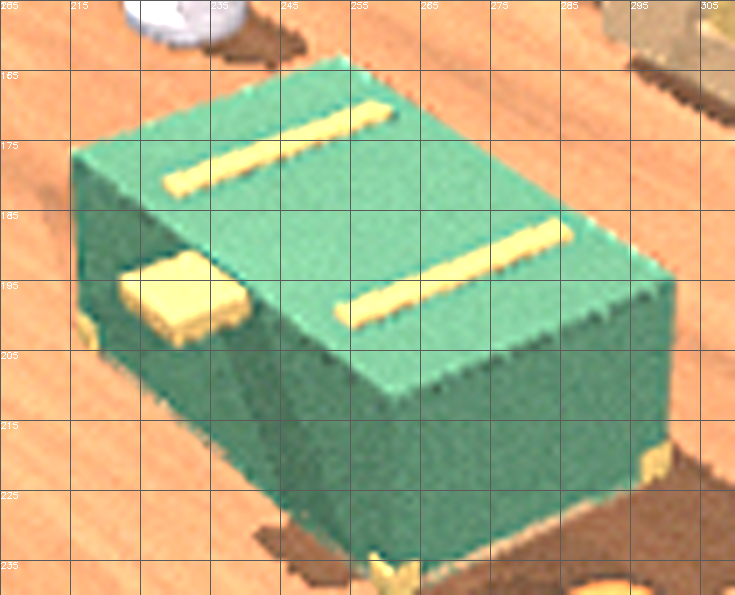

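```bash
cat > m3.py <<'E'
from h import *
S=snap("scene"); D=snap("side")
top=[[-1,-1],[-1,1],[1,-1],[1,1]]
P=[[i*.07,j*.112,.097] for i,j in top]
us=np.array([[231.7,163.7],[305.2,176],[216.2,193],[295,208.5]]); ud=np.array([[260.5,211.7],[215.2,176.5],[301.5,194.5],[254,163]])
def f(p,both=3):
    q=np.array([w2c(p[:3],a)+[0,0,p[3] if len(p)>3 else 0] for a in P]); r=[]
    if both&1: r.append((proj(S,q)-us-.0).ravel())
    if both&2: r.append((proj(D,q)-ud).ravel())
    return np.concatenate(r)
for b in(1,2,3):
    r=least_squares(f,[.54,-.04,0],args=(b,)); print(b,r.x.round(4),r.fun.round(1))
r4=least_squares(f,[.54,-.04,0,0]); print(r4.x.round(4),r4.fun.round(1))
np.save("case.npy",r.x)
caps=[((191.2,159.3),(292.5,244.7)),((159.4,180.9),None),((389.2,182.6),(163.1,156.5))]
print("pred tab",w2c(r.x,[-.095,0,.089]))
for nm,s,L in(("scene",S,[(191.5,159.5),(159.5,181),(388,183)]),("side",D,[(292.5,245),(342,236.5),(164,156.5)])):
    print(nm,unproj(s,L,.077).round(4).tolist())
E
python3 m3.py
```

```text
1 [ 0.5379 -0.0413 -0.041 ] [ 0.2 -0.4  0.5 -0.2 -0.6  0.6 -0.  -0.2]
2 [ 0.5366 -0.045  -0.0508] [ 0.1  0.3 -0.1 -0.3  0.1  0.2 -0.1 -0.4]
3 [ 0.5377 -0.0424 -0.046 ] [-0.  -0.6  0.2 -0.1 -1.   0.3 -0.6 -0.2  0.  -0.4 -0.4 -0.6 -0.2 -0.4
 -0.5 -0.8]
[ 0.5375 -0.0422 -0.0456 -0.0013] [ 0.1 -0.3  0.2  0.2 -0.9  0.7 -0.5  0.2 -0.   0.1 -0.5 -0.2 -0.3 -0.
 -0.6 -0.4]
pred tab [ 0.44281276 -0.03802172  0.089     ]
scene [[0.4484, -0.2856, 0.077], [0.5662, -0.3415, 0.077], [0.428, 0.3077, 0.077]]
side [[0.451, -0.2875, 0.077], [0.5693, -0.3412, 0.077], [0.4324, 0.3076, 0.077]]
```

```bash
cat >> h.py <<'E'
def delta(target,yaw=None,pose=None):
    o=robot.get_obs(); p=np.array(o["tool_pos"]); R=Rn.from_euler('xyz',o["ee_rot"])
    e=o["ee_rot"]; y=e[2] if yaw is None else yaw
    G=Rn.from_euler('xyz',[np.pi,0,y])
    rv=np.degrees((R.inv()*G).as_rotvec())
    d=R.inv().apply(np.array(target)-p)
    # shift when first turned to the goal attitude
    d2=G.inv().apply(np.array(target)-p)
    print("t",round(o["time"],2),"pos",p.round(4),"rpy",np.round(e,3),"w",round(o["width"],4),"F",np.round(o["wrist_force"],1))
    print(" target",np.round(target,4)," d_now(mm)",(d*1e3).round(1)," d_in_goal_frame(mm)",(d2*1e3).round(1)," turn(deg)",rv.round(2))
case=np.load("case.npy")
E
python3 - <<'E'
from h import *
t=w2c(case,[-.095,0,.089]); delta([t[0]-.02,t[1],.2],np.pi/2+case[2])
E
```

```text
t 1.05 pos [0.1895 0.5163 0.2055] rpy [ 3.142 -0.     1.219] w 0.094 F [ 0.2 -0.7  0.5]
 target [ 0.4228 -0.038   0.2   ]  d_now(mm) [-440.   410.     5.5]  d_in_goal_frame(mm) [-543.   258.5    5.5]  turn(deg) [  0.    -0.   -17.52]
```

Call:
jog_arm(
  series=[
    {"rz":-6},
    {"rz":-6},
    {"rz":-5.5},
    {"x":-0.034,"y":0.016},
    {"x":-0.034,"y":0.016},
    {"x":-0.034,"y":0.016},
    {"x":-0.034,"y":0.016},
    {"x":-0.034,"y":0.016},
    {"x":-0.034,"y":0.016},
    {"x":-0.034,"y":0.016},
    {"x":-0.034,"y":0.016},
    {"x":-0.034,"y":0.016},
  ],
)

```text
invalid input
```

```bash
python3 - <<'E'
from h import *
t=w2c(case,[-.095,0,.089]); delta([t[0]-.02,t[1],.2],np.pi/2+case[2])
E
```

```text
t 1.05 pos [0.1895 0.5163 0.2055] rpy [ 3.142 -0.     1.219] w 0.094 F [ 0.2 -0.7  0.5]
 target [ 0.4228 -0.038   0.2   ]  d_now(mm) [-440.   410.     5.5]  d_in_goal_frame(mm) [-543.   258.5    5.5]  turn(deg) [  0.    -0.   -17.52]
```

Call:
jog_arm(
  series=[
    {"x":0,"y":0,"z":0,"rx":0,"ry":0,"rz":-6},
    {"x":0,"y":0,"z":0,"rx":0,"ry":0,"rz":-6},
    {"x":0,"y":0,"z":0,"rx":0,"ry":0,"rz":-5.5},
  ],
  claw=1,
)

```text
time: 1.3
tool_pos: [0.1895, 0.5163, 0.2055]
ee_rot: [3.142, -0.0, 1.536]
wrist_force: [-0.7, -0.7, -1.2]
width: 0.0939
```

Call:
jog_arm(
  series=[
    {"x":-0.034,"y":0.016},
    {"x":-0.034,"y":0.016},
    {"x":-0.034,"y":0.016},
    {"x":-0.034,"y":0.016},
    {"x":-0.034,"y":0.016},
    {"x":-0.034,"y":0.016},
    {"x":-0.034,"y":0.016},
    {"x":-0.034,"y":0.016},
    {"x":-0.034,"y":0.016},
    {"x":-0.034,"y":0.016},
    {"x":-0.034,"y":0.016},
    {"x":-0.034,"y":0.016},
  ],
  claw=1,
)

```text
invalid input
```

Call:
jog_arm(
  series=[
    {"x":-0.034,"y":0.016,"z":0,"rx":0,"ry":0,"rz":0},
    {"x":-0.034,"y":0.016,"z":0,"rx":0,"ry":0,"rz":0},
    {"x":-0.034,"y":0.016,"z":0,"rx":0,"ry":0,"rz":0},
    {"x":-0.034,"y":0.016,"z":0,"rx":0,"ry":0,"rz":0},
    {"x":-0.034,"y":0.016,"z":0,"rx":0,"ry":0,"rz":0},
    {"x":-0.034,"y":0.016,"z":0,"rx":0,"ry":0,"rz":0},
    {"x":-0.034,"y":0.016,"z":0,"rx":0,"ry":0,"rz":0},
    {"x":-0.034,"y":0.016,"z":0,"rx":0,"ry":0,"rz":0},
    {"x":-0.034,"y":0.016,"z":0,"rx":0,"ry":0,"rz":0},
    {"x":-0.034,"y":0.016,"z":0,"rx":0,"ry":0,"rz":0},
    {"x":-0.034,"y":0.016,"z":0,"rx":0,"ry":0,"rz":0},
    {"x":-0.034,"y":0.016,"z":0,"rx":0,"ry":0,"rz":0},
  ],
)

```text
time: 2.3
tool_pos: [0.374, 0.0924, 0.2044]
ee_rot: [3.136, -0.002, 1.558]
wrist_force: [1.1, 1.0, -0.2]
width: 0.0941
```

```bash
python3 - <<'E'
from h import *
t=w2c(case,[-.095,0,.089]); delta([t[0]-.02,t[1],.2],np.pi/2+case[2])
E
```

```text
t 2.3 pos [0.374  0.0924 0.2044] rpy [ 3.136e+00 -2.000e-03  1.558e+00] w 0.0941 F [ 1.1  1.  -0.2]
 target [ 0.4228 -0.038   0.2   ]  d_now(mm) [-129.7   50.4    4.3]  d_in_goal_frame(mm) [-128.    54.7    4.4]  turn(deg) [ 0.31 -0.14  1.89]
```

Call:
jog_arm(
  series=[
    {"x":-0.032,"y":0.013,"z":0.001,"rx":0,"ry":0,"rz":2},
    {"x":-0.032,"y":0.014,"z":0.001,"rx":0,"ry":0,"rz":0},
    {"x":-0.032,"y":0.014,"z":0.001,"rx":0,"ry":0,"rz":0},
    {"x":-0.032,"y":0.014,"z":0.001,"rx":0,"ry":0,"rz":0},
    {"x":0,"y":0,"z":0,"rx":0,"ry":0,"rz":0},
  ],
)

```text
time: 2.72
tool_pos: [0.4265, -0.0508, 0.2015]
ee_rot: [3.131, -0.0, 1.512]
wrist_force: [0.1, -1.1, 0.1]
width: 0.094
```

```bash
python3 - <<'E'
from h import *
t=w2c(case,[-.095,0,.089]); delta([t[0]-.02,t[1],.2],np.pi/2+case[2])
s=snap("wrist"); v=s["img"][:,:,::-1].copy()
T=[w2c(case,[i,j,.095]) for i in(-.106,-.07) for j in(-.02,.02)]
print(proj(s,T).round(1).tolist())
for u in proj(s,T): cv2.circle(v,tuple(int(t) for t in u.round()),2,(255,0,255),-1)
cv2.imwrite("pics/w1.png",v)
E
```

```text
t 2.72 pos [ 0.4265 -0.0508  0.2015] rpy [ 3.131 -0.     1.512] w 0.094 F [ 0.1 -1.1  0.1]
 target [ 0.4228 -0.038   0.2   ]  d_now(mm) [12.5 -4.5  1.4]  d_in_goal_frame(mm) [12.6 -4.3  1.5]  turn(deg) [ 0.63 -0.01 -0.72]
[[250.2, 193.9], [293.9, 193.3], [250.9, 230.8], [293.3, 230.2]]
```

View pics/w1.png

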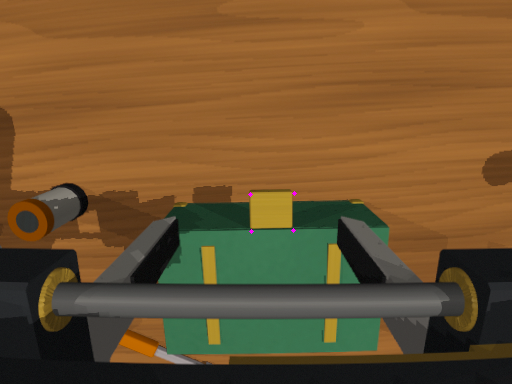

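```bash
python3 - <<'E'
from h import *
delta([.441,-.0385,.072],np.pi/2+case[2])
E
```

```text
t 2.77 pos [ 0.4258 -0.0485  0.2017] rpy [ 3.131e+00 -2.000e-03  1.513e+00] w 0.0939 F [-0.2  0.2  0.2]
 target [ 0.441  -0.0385  0.072 ]  d_now(mm) [ 10.6  13.2 129.8]  d_in_goal_frame(mm) [ 10.7  14.7 129.7]  turn(deg) [ 0.59 -0.13 -0.65]
```

Call:
jog_arm(
  series=[
    {"x":0.009,"y":0.014,"z":0,"rx":0.6,"ry":0,"rz":-0.6},
    {"x":0.001,"y":0,"z":0.03,"rx":0,"ry":0,"rz":0},
    {"x":0,"y":0,"z":0.03,"rx":0,"ry":0,"rz":0},
    {"x":0,"y":0,"z":0.03,"rx":0,"ry":0,"rz":0},
    {"x":0,"y":0,"z":0.03,"rx":0,"ry":0,"rz":0},
    {"x":0,"y":0,"z":0,"rx":0,"ry":0,"rz":0},
  ],
)

```text
time: 3.27
tool_pos: [0.4429, -0.0344, 0.0824]
ee_rot: [3.132, -0.004, 1.526]
wrist_force: [-0.2, 1.2, -0.2]
width: 0.0939
```

```bash
python3 - <<'E'
from h import *
delta([.441,-.0385,.072],np.pi/2+case[2])
E
```

```text
t 3.27 pos [ 0.4429 -0.0344  0.0824] rpy [ 3.132 -0.004  1.526] w 0.0939 F [-0.2  1.2 -0.2]
 target [ 0.441  -0.0385  0.072 ]  d_now(mm) [-4.2 -1.8 10.4]  d_in_goal_frame(mm) [-4.2 -1.7 10.4]  turn(deg) [ 0.52 -0.25  0.06]
```

Call:
jog_arm(
  series=[
    {"x":-0.004,"y":-0.002,"z":0.011,"rx":0.5,"ry":0,"rz":0},
    {"x":0,"y":0,"z":0,"rx":0,"ry":0,"rz":0},
  ],
)

```text
time: 3.43
tool_pos: [0.4401, -0.0364, 0.0714]
ee_rot: [-3.14, -0.005, 1.529]
wrist_force: [-0.5, -1.3, -0.1]
width: 0.0944
```

Call:
jog_arm(
  series=[
    {"x":0,"y":0,"z":0,"rx":0,"ry":0,"rz":0},
    {"x":0,"y":0,"z":0,"rx":0,"ry":0,"rz":0},
    {"x":0,"y":0,"z":0,"rx":0,"ry":0,"rz":0},
    {"x":0,"y":0,"z":0,"rx":0,"ry":0,"rz":0},
    {"x":0,"y":0,"z":0,"rx":0,"ry":0,"rz":0},
    {"x":0,"y":0,"z":0,"rx":0,"ry":0,"rz":0},
    {"x":0,"y":0,"z":0,"rx":0,"ry":0,"rz":0},
    {"x":0,"y":0,"z":0,"rx":0,"ry":0,"rz":0},
  ],
  claw=0,
)

```text
time: 4.1
tool_pos: [0.4458, -0.0379, 0.0803]
ee_rot: [3.127, -0.001, 1.53]
wrist_force: [-0.4, -9.5, -1.5]
width: 0.0442
```

```bash
python3 - <<'E'
from h import *
delta([.441,-.0385,.072],np.pi/2+case[2])
s=snap("wrist","w2")
E
```

```text
t 4.1 pos [ 0.4458 -0.0379  0.0803] rpy [ 3.127e+00 -1.000e-03  1.530e+00] w 0.0442 F [-0.4 -9.5 -1.5]
 target [ 0.441  -0.0385  0.072 ]  d_now(mm) [-0.8 -4.9  8.2]  d_in_goal_frame(mm) [-0.8 -4.7  8.3]  turn(deg) [ 0.82 -0.05  0.27]
```

View pics/w2.png

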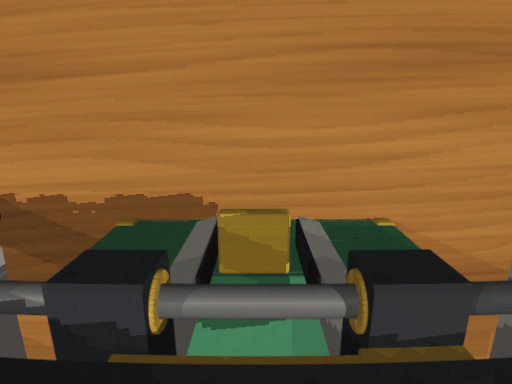

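Call:
jog_arm(
  series=[
    {"x":-0.001,"y":-0.005,"z":0.009,"rx":0.8,"ry":0,"rz":0},
    {"x":0,"y":0,"z":0.001,"rx":0,"ry":0,"rz":0},
    {"x":0,"y":0,"z":0.001,"rx":0,"ry":0,"rz":0},
    {"x":0,"y":0,"z":0.001,"rx":0,"ry":0,"rz":0},
  ],
)

```text
time: 4.48
tool_pos: [0.446, -0.0402, 0.0788]
ee_rot: [3.127, 0.002, 1.53]
wrist_force: [-0.7, -0.3, -1.8]
width: 0.0399
```

```bash
python3 - <<'E'
from h import *
delta([.441,-.0385,.072],np.pi/2+case[2])
E
```

```text
t 4.48 pos [ 0.446  -0.0402  0.0788] rpy [3.127e+00 2.000e-03 1.530e+00] w 0.0399 F [-0.7 -0.3 -1.8]
 target [ 0.441  -0.0385  0.072 ]  d_now(mm) [ 1.5 -5.2  6.7]  d_in_goal_frame(mm) [ 1.4 -5.1  6.8]  turn(deg) [0.82 0.1  0.27]
```

Call:
jog_arm(
  series=[
    {"x":0,"y":0,"z":0,"rx":0,"ry":0,"rz":0},
    {"x":0,"y":0,"z":0,"rx":0,"ry":0,"rz":0},
    {"x":0.001,"y":-0.005,"z":0.006,"rx":0.8,"ry":0,"rz":0},
    {"x":0,"y":0,"z":0.004,"rx":0,"ry":0,"rz":0},
    {"x":0,"y":0,"z":0,"rx":0,"ry":0,"rz":0},
  ],
  claw=0.55,
)

```text
time: 4.9
tool_pos: [0.4404, -0.0388, 0.0656]
ee_rot: [-3.139, 0.001, 1.529]
wrist_force: [0.0, -0.5, 0.2]
width: 0.0515
```

```bash
python3 - <<'E'
from h import *
delta([.441,-.0395,.070],np.pi/2+case[2])
E
```

```text
t 4.9 pos [ 0.4404 -0.0388  0.0656] rpy [-3.139e+00  1.000e-03  1.529e+00] w 0.0515 F [ 0.  -0.5  0.2]
 target [ 0.441  -0.0395  0.07  ]  d_now(mm) [-0.7  0.6 -4.4]  d_in_goal_frame(mm) [-0.7  0.6 -4.4]  turn(deg) [-0.12  0.08  0.25]
```

Call:
jog_arm(
  series=[
    {"x":-0.001,"y":0,"z":-0.002,"rx":0,"ry":0,"rz":0},
    {"x":0,"y":0,"z":0,"rx":0,"ry":0,"rz":0},
    {"x":0,"y":0,"z":0,"rx":0,"ry":0,"rz":0},
    {"x":0,"y":0,"z":0,"rx":0,"ry":0,"rz":0},
    {"x":0,"y":0,"z":0,"rx":0,"ry":0,"rz":0},
  ],
  claw=0,
)

```text
time: 5.32
tool_pos: [0.4397, -0.0399, 0.0666]
ee_rot: [-3.137, 0.001, 1.529]
wrist_force: [-0.2, -0.1, -0.5]
width: 0.0398
```

```bash
cat > arc.py <<'E'
from h import *
import sys
# theta estimated from current tab point (TCP + 19mm behind minus offset); plan rows along arc about hinge
o=robot.get_obs(); p=np.array(o["tool_pos"]); R=Rn.from_euler('xyz',o["ee_rot"])
H=w2c(case,[.07,0,.045])
c,s=np.cos(case[2]),np.sin(case[2])
def ang(p):
    x=c*(p[0]-H[0])+s*(p[1]-H[1]); z=p[2]+.019-H[2]; return np.arctan2(z,-x),np.hypot(x,z)
a0,r=ang(p); print("t",o["time"],"phi",round(a0,3),"theta~",round(a0-.26,3),"r",round(r,4),"p",p.round(4),"rpy",np.round(o["ee_rot"],3),"w",round(o["width"],4),"F",np.round(o["wrist_force"],1))
step=float(sys.argv[1]); n=int(sys.argv[2]); r=float(sys.argv[3]) if len(sys.argv)>3 else r
prev=p; G=Rn.from_euler('xyz',[np.pi,0,np.pi/2+case[2]])
print("turn",np.degrees((R.inv()*G).as_rotvec()).round(1))
for i in range(1,n+1):
    ph=a0+step*i; lx,lz=-r*np.cos(ph),r*np.sin(ph)
    q=np.array([H[0]+c*lx,H[1]+s*lx,H[2]+lz-.019])
    if i==1: q[:2]+= 0
    d=R.inv().apply(q-prev) if i==1 else G.inv().apply(q-prev); prev=q
    print("th",round(ph-.26,2),(d*1e3).round(1).tolist())
E
python3 arc.py .07 12
```

```text
t 5.3167 phi 0.237 theta~ -0.023 r 0.1729 p [ 0.4397 -0.0399  0.0666] rpy [-3.137e+00  1.000e-03  1.529e+00] w 0.0398 F [-0.2 -0.1 -0.5]
turn [-0.2  0.1  0.3]
th 0.05 [2.0, 3.2, -11.7]
th 0.12 [0.0, 4.1, -11.4]
th 0.19 [0.0, 4.8, -11.1]
th 0.26 [0.0, 5.6, -10.7]
th 0.33 [0.0, 6.3, -10.3]
th 0.4 [-0.0, 7.0, -9.8]
th 0.47 [-0.0, 7.7, -9.3]
th 0.54 [0.0, 8.4, -8.8]
th 0.61 [-0.0, 8.9, -8.1]
th 0.68 [0.0, 9.5, -7.5]
th 0.75 [0.0, 10.0, -6.8]
th 0.82 [-0.0, 10.4, -6.1]
```

Call:
jog_arm(
  series=[
    {"x":0,"y":0.003,"z":-0.012,"rx":0,"ry":0,"rz":0},
    {"x":0,"y":0.004,"z":-0.011,"rx":0,"ry":0,"rz":0},
    {"x":0,"y":0.005,"z":-0.011,"rx":0,"ry":0,"rz":0},
    {"x":0,"y":0.0055,"z":-0.011,"rx":0,"ry":0,"rz":0},
    {"x":0,"y":0.006,"z":-0.01,"rx":0,"ry":0,"rz":0},
  ],
)

```text
time: 5.73
tool_pos: [0.4628, -0.0408, 0.1187]
ee_rot: [-3.133, 0.001, 1.529]
wrist_force: [1.7, -0.8, -5.1]
width: 0.0396
```

```bash
python3 arc.py .07 9 .173
```

```text
t 5.7333 phi 0.569 theta~ 0.309 r 0.172 p [ 0.4628 -0.0408  0.1187] rpy [-3.133e+00  1.000e-03  1.529e+00] w 0.0396 F [ 1.7 -0.8 -5.1]
turn [-0.5  0.   0.2]
th 0.38 [1.8, 6.0, -10.5]
th 0.45 [-0.0, 7.6, -9.5]
th 0.52 [0.0, 8.2, -8.9]
th 0.59 [-0.0, 8.8, -8.3]
th 0.66 [0.0, 9.4, -7.7]
th 0.73 [0.0, 9.9, -7.0]
th 0.8 [-0.0, 10.3, -6.3]
th 0.87 [0.0, 10.8, -5.6]
th 0.94 [0.0, 11.1, -4.8]
```

Call:
jog_arm(
  series=[
    {"x":0,"y":0.006,"z":-0.0105,"rx":0,"ry":0,"rz":0},
    {"x":0,"y":0.0075,"z":-0.0095,"rx":0,"ry":0,"rz":0},
    {"x":0,"y":0.008,"z":-0.009,"rx":0,"ry":0,"rz":0},
    {"x":0,"y":0.009,"z":-0.008,"rx":0,"ry":0,"rz":0},
    {"x":0,"y":0.0095,"z":-0.0075,"rx":0,"ry":0,"rz":0},
    {"x":0,"y":0.01,"z":-0.007,"rx":0,"ry":0,"rz":0},
  ],
)

```text
time: 6.23
tool_pos: [0.5121, -0.0428, 0.1678]
ee_rot: [-3.12, 0.0, 1.528]
wrist_force: [0.3, 0.3, -4.5]
width: 0.0399
```

```bash
python3 arc.py .07 9 .173
```

```text
t 6.2333 phi 0.978 theta~ 0.718 r 0.171 p [ 0.5121 -0.0428  0.1678] rpy [-3.12   0.     1.528] w 0.0399 F [ 0.3  0.3 -4.5]
turn [-1.2  0.   0.2]
th 0.79 [1.5, 9.0, -8.3]
th 0.86 [0.0, 10.7, -5.7]
th 0.93 [0.0, 11.1, -4.9]
th 1.0 [0.0, 11.4, -4.1]
th 1.07 [-0.0, 11.6, -3.3]
th 1.14 [-0.0, 11.8, -2.5]
th 1.21 [0.0, 12.0, -1.7]
th 1.28 [-0.0, 12.1, -0.8]
th 1.35 [0.0, 12.1, 0.0]
```

Call:
jog_arm(
  series=[
    {"x":0.001,"y":0.0095,"z":-0.0065,"rx":-0.5,"ry":0,"rz":0},
    {"x":0,"y":0.0105,"z":-0.0055,"rx":0,"ry":0,"rz":0},
    {"x":0,"y":0.011,"z":-0.005,"rx":0,"ry":0,"rz":0},
    {"x":0,"y":0.0115,"z":-0.004,"rx":0,"ry":0,"rz":0},
    {"x":0,"y":0.0115,"z":-0.003,"rx":0,"ry":0,"rz":0},
    {"x":0,"y":0.012,"z":-0.0025,"rx":0,"ry":0,"rz":0},
  ],
)

```text
time: 6.73
tool_pos: [0.5729, -0.0452, 0.1914]
ee_rot: [-3.102, 0.001, 1.528]
wrist_force: [-3.4, 0.0, -0.5]
width: 0.04
```

```bash
python3 arc.py .07 12 .172
```

```text
t 6.7333 phi 1.364 theta~ 1.104 r 0.169 p [ 0.5729 -0.0452  0.1914] rpy [-3.102e+00  1.000e-03  1.528e+00] w 0.04 F [-3.4  0.  -0.5]
turn [-2.2  0.1  0.2]
th 1.17 [1.2, 11.0, -5.5]
th 1.24 [0.0, 12.0, -1.2]
th 1.31 [-0.0, 12.0, -0.4]
th 1.38 [0.0, 12.0, 0.5]
th 1.45 [-0.0, 12.0, 1.3]
th 1.52 [-0.0, 11.8, 2.1]
th 1.59 [0.0, 11.7, 3.0]
th 1.66 [-0.0, 11.4, 3.8]
th 1.73 [0.0, 11.1, 4.6]
th 1.8 [0.0, 10.8, 5.3]
th 1.87 [0.0, 10.4, 6.1]
th 1.94 [-0.0, 9.9, 6.8]
```

Call:
jog_arm(
  series=[
    {"x":0.001,"y":0.0115,"z":-0.003,"rx":-1,"ry":0,"rz":0},
    {"x":0,"y":0.012,"z":-0.001,"rx":-0.5,"ry":0,"rz":0},
    {"x":0,"y":0.012,"z":0,"rx":-0.5,"ry":0,"rz":0},
    {"x":0,"y":0.012,"z":0.001,"rx":0,"ry":0,"rz":0},
    {"x":0,"y":0.012,"z":0.001,"rx":0,"ry":0,"rz":0},
    {"x":0,"y":0.012,"z":0.002,"rx":0,"ry":0,"rz":0},
  ],
)

```text
time: 7.23
tool_pos: [0.6444, -0.0481, 0.1907]
ee_rot: [-3.129, 0.002, 1.526]
wrist_force: [-2.6, -1.5, -0.1]
width: 0.0396
```

```bash
python3 arc.py .07 6 .171
```

```text
t 7.2333 phi 1.791 theta~ 1.531 r 0.1688 p [ 0.6444 -0.0481  0.1907] rpy [-3.129e+00  2.000e-03  1.526e+00] w 0.0396 F [-2.6 -1.5 -0.1]
turn [-0.7  0.1  0.1]
th 1.6 [0.8, 12.1, 0.7]
th 1.67 [-0.0, 11.3, 3.8]
th 1.74 [0.0, 11.0, 4.6]
th 1.81 [-0.0, 10.7, 5.4]
th 1.88 [0.0, 10.3, 6.1]
th 1.95 [-0.0, 9.8, 6.8]
```

Call:
jog_arm(
  series=[
    {"x":0,"y":0.011,"z":0.003,"rx":0,"ry":0,"rz":0},
    {"x":0,"y":0.011,"z":0.004,"rx":0,"ry":0,"rz":0},
    {"x":0,"y":0.01,"z":0.004,"rx":0,"ry":0,"rz":0},
  ],
)

```text
time: 7.48
tool_pos: [0.6783, -0.0495, 0.1803]
ee_rot: [-3.129, 0.002, 1.526]
wrist_force: [-1.5, -0.0, -0.1]
width: 0.0398
```

```bash
python3 arc.py .07 2 .171
```

```text
t 7.4833 phi 2.0 theta~ 1.74 r 0.1698 p [ 0.6783 -0.0495  0.1803] rpy [-3.129e+00  2.000e-03  1.526e+00] w 0.0398 F [-1.5 -0.  -0.1]
turn [-0.7  0.1  0.1]
th 1.81 [0.6, 11.3, 4.1]
th 1.88 [0.0, 10.3, 6.1]
```

Release, wait, then rise.

Call:
jog_arm(
  series=[
    {"x":0,"y":0.006,"z":0.003,"rx":0,"ry":0,"rz":0},
    {"x":0,"y":0,"z":0,"rx":0,"ry":0,"rz":0},
  ],
)

```text
time: 7.65
tool_pos: [0.6865, -0.0498, 0.1766]
ee_rot: [-3.131, 0.002, 1.526]
wrist_force: [-1.7, -0.4, 0.3]
width: 0.0397
```

Call:
jog_arm(
  series=[
    {"x":0,"y":0,"z":0,"rx":0,"ry":0,"rz":0},
    {"x":0,"y":0,"z":0,"rx":0,"ry":0,"rz":0},
    {"x":0,"y":0,"z":0,"rx":0,"ry":0,"rz":0},
    {"x":0,"y":0,"z":-0.02,"rx":0,"ry":0,"rz":0},
    {"x":0,"y":0,"z":-0.03,"rx":0,"ry":0,"rz":0},
    {"x":0,"y":0,"z":-0.03,"rx":0,"ry":0,"rz":0},
    {"x":0,"y":-0.035,"z":0,"rx":0,"ry":0,"rz":0},
    {"x":0,"y":-0.035,"z":0,"rx":0,"ry":0,"rz":0},
    {"x":0,"y":-0.035,"z":0,"rx":0,"ry":0,"rz":0},
    {"x":0,"y":-0.035,"z":0,"rx":0,"ry":0,"rz":0},
    {"x":0,"y":-0.035,"z":0,"rx":0,"ry":0,"rz":0},
  ],
  claw=0.8,
)

```text
time: 8.57
tool_pos: [0.5155, -0.0411, 0.2583]
ee_rot: [-3.14, -0.001, 1.528]
wrist_force: [-0.0, -0.7, 1.0]
width: 0.0751
```

```bash
python3 - <<'E'
from h import *
delta([.4,-.2,.2])
S=snap("scene","s1");D=snap("side","d1");W=snap("wrist","w3")
for nm,s in(("scene",S),("side",D)):
    print(nm,[(np.round(d["bbox"],1).tolist(),round(d["p"],2)) for d in cams.look_for("relay1",s) if d["p"]>.2])
E
```

```text
t 8.57 pos [ 0.5155 -0.0411  0.2583] rpy [-3.140e+00 -1.000e-03  1.528e+00] w 0.0751 F [-0.  -0.7  1. ]
 target [ 0.4 -0.2  0.2]  d_now(mm) [-163.7 -108.5   58.4]  d_in_goal_frame(mm) [-163.7 -108.6   58.3]  turn(deg) [-0.1  -0.03  0.  ]
scene [([379.8, 175.7, 13.6, 30.7], 0.83), ([151.7, 175.1, 21.3, 33.3], 0.66), ([179.9, 156.8, 21.7, 25.6], 0.64), ([118.4, 185.9, 19.8, 27.9], 0.64), ([393.4, 200.2, 20.0, 31.0], 0.6), ([139.7, 162.2, 14.6, 19.2], 0.49)]
side [([286.2, 238.7, 13.4, 37.0], 0.97), ([328.8, 230.3, 19.6, 35.1], 0.78), ([167.7, 140.6, 19.4, 25.2], 0.78), ([372.0, 237.8, 19.8, 36.1], 0.78)]
```

View pics/s1.png

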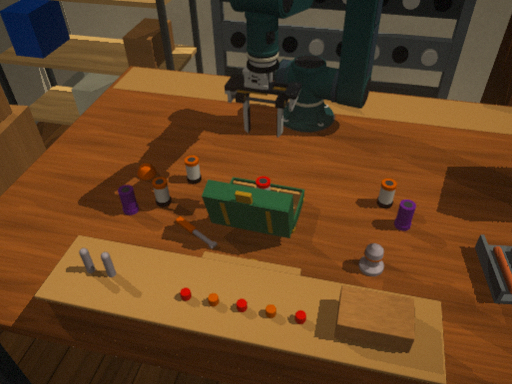

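View pics/d1.png

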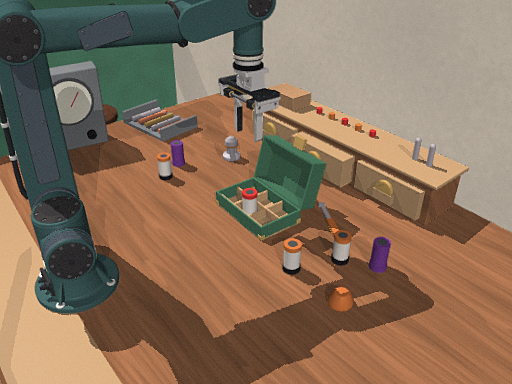

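View pics/w3.png

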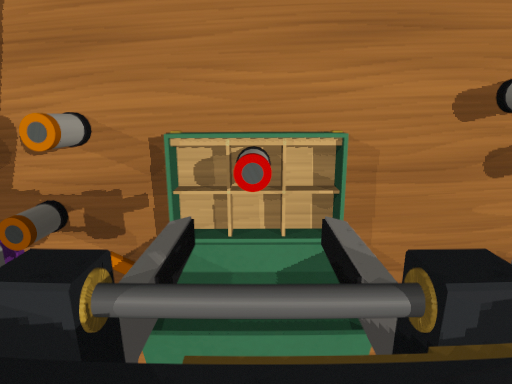

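```bash
python3 - <<'E'
from h import *
s=snap("wrist"); v=s["img"][:,:,::-1].copy()
T=[w2c(case,[i,j,.045]) for i in(-.07,) for j in(-.112,.112)]+[w2c(case,[.005,j,.036]) for j in(-.036,.036)]+[w2c(case,[i,j,.006]) for i in(-.026,.036) for j in(-.0723,0,.0723)]
q=proj(s,T);print(q.round(1).tolist())
for u in q: cv2.circle(v,tuple(int(t) for t in u.round()),1,(255,0,255),-1)
cv2.imwrite("pics/w4.png",cv2.resize(v[100:290,130:380],None,fx=3.2,fy=3.2,interpolation=cv2.INTER_NEAREST))
E
```

```text
[[164.6, 129.5], [349.8, 129.9], [229.1, 188.4], [285.2, 188.5], [203.8, 161.1], [257.2, 161.1], [310.6, 161.3], [205.4, 205.2], [257.1, 205.3], [308.8, 205.3]]
```

View pics/w4.png

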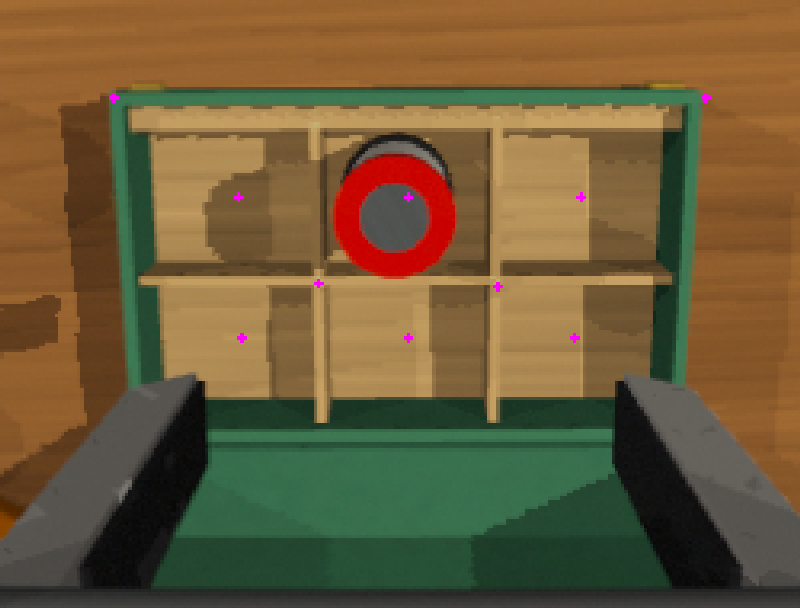

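```bash
python3 - <<'E'
from h import *
c=case.copy(); c[0]-=.0017;c[1]-=.0008; np.save("case.npy",c)
for i in(-.026,.036):
    for j in(.0723,0,-.0723): print(w2c(c,[i,j,.006]).round(4))
S=snap("scene");D=snap("side")
G=lambda im:((im[:,:,0]>150)&(im[:,:,0]>im[:,:,2]*2.5+20)&(im[:,:,1]<im[:,:,0]*.62)).astype(np.uint8)
print("scene A,B,C purple",unproj(S,[(191.5,159.5),(159.5,181),(388,183),(126.5,190),(407,204)],.077).round(4).tolist())
print("side",unproj(D,[(292.5,245),(342,236.5),(164,156.5),(380.5,243),(177.5,144)],.077).round(4).tolist())
for nm,s,(x,y) in(("scene",S,(105,145)),("side",D,(270,205))):
    cv2.imwrite(f"pics/B_{nm}.png",cv2.resize(s["img"][y:y+110,x:x+130,::-1],None,fx=4,fy=4,interpolation=cv2.INTER_CUBIC))
v=np.hstack([cv2.imread("pics/B_scene.png"),cv2.imread("pics/B_side.png")]);cv2.imwrite("pics/Bz.png",cv2.resize(v,(800,338)))
delta([.568,-.341,.2],np.pi/2+c[2])
E
```

```text
[0.5134 0.0302 0.006 ]
[ 0.51  -0.042  0.006]
[ 0.5067 -0.1142  0.006 ]
[0.5753 0.0274 0.006 ]
[ 0.572  -0.0448  0.006 ]
[ 0.5686 -0.1171  0.006 ]
scene A,B,C purple [[0.4484, -0.2856, 0.077], [0.5662, -0.3415, 0.077], [0.428, 0.3077, 0.077], [0.6243, -0.4181, 0.077], [0.5066, 0.361, 0.077]]
side [[0.451, -0.2875, 0.077], [0.5693, -0.3412, 0.077], [0.4324, 0.3076, 0.077], [0.6237, -0.4199, 0.077], [0.5133, 0.358, 0.077]]
t 8.97 pos [ 0.5183 -0.0415  0.2579] rpy [-3.139e+00 -1.000e-03  1.528e+00] w 0.0753 F [-0.3  0.  -0.5]
 target [ 0.568 -0.341  0.2  ]  d_now(mm) [-297.1   62.7   57.5]  d_in_goal_frame(mm) [-296.9   63.4   57.9]  turn(deg) [-0.17 -0.03  0.18]
```

View pics/Bz.png

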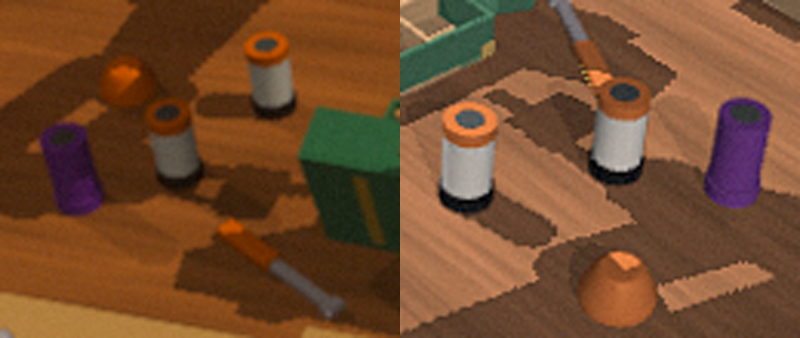

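Call:
jog_arm(
  series=[
    {"x":-0.033,"y":0.002,"z":0,"rx":0,"ry":0,"rz":0},
    {"x":-0.033,"y":0.002,"z":0,"rx":0,"ry":0,"rz":0},
    {"x":-0.033,"y":0.006,"z":0,"rx":0,"ry":0,"rz":0},
    {"x":-0.033,"y":0.008,"z":0,"rx":0,"ry":0,"rz":0},
    {"x":-0.033,"y":0.008,"z":0,"rx":0,"ry":0,"rz":0},
    {"x":-0.033,"y":0.009,"z":0.01,"rx":0,"ry":0,"rz":0},
    {"x":-0.033,"y":0.009,"z":0.01,"rx":0,"ry":0,"rz":0},
    {"x":-0.033,"y":0.009,"z":0.015,"rx":0,"ry":0,"rz":0},
    {"x":-0.033,"y":0.01,"z":0.02,"rx":0,"ry":0,"rz":0},
    {"x":0,"y":0,"z":0,"rx":0,"ry":0,"rz":0},
  ],
  claw=1,
)

```text
time: 9.8
tool_pos: [0.5844, -0.3557, 0.1952]
ee_rot: [-3.141, -0.002, 1.538]
wrist_force: [-1.1, -0.0, -2.2]
width: 0.094
```

```bash
cat > wr.py <<'E'
from h import *
import sys
# refine relay cap circle in wrist picture: args guess x y
g=np.array([float(sys.argv[1]),float(sys.argv[2])])
s=snap("wrist",sys.argv[3]); im=s["img"].astype(int)
m=((im[:,:,0]>90)&(im[:,:,0]>im[:,:,2]*3)&(im[:,:,1]<im[:,:,0]*.58)).astype(np.uint8)
n,l,st,ct=cv2.connectedComponentsWithStats(m)
u=proj(s,[[*g,.08]])[0]; print("expect",u.round(1))
L=[i for i in range(1,n) if st[i,4]>100]
for i in L: print(st[i].tolist(),ct[i].round(1).tolist(),"->",unproj(s,[ct[i]],.078)[0].round(4))
i=min(L,key=lambda i:np.hypot(*(ct[i]-u))) if L else None
if i:
    c,_=cv2.findContours((l==i).astype(np.uint8),cv2.RETR_EXTERNAL,cv2.CHAIN_APPROX_NONE); (x,y),r=cv2.minEnclosingCircle(max(c,key=len)); 
    print("circle",x,y,r,"->",unproj(s,[(x,y)],.08)[0].round(4), "exp r",321.9*.021/(s["origin"][2]-.08))
print("net",[(np.round(d["bbox"]).tolist(),round(d["p"],2)) for d in cams.look_for("relay1",s) if d["p"]>.3])
delta([*g,.2],np.pi/2+case[2])
E
python3 wr.py .568 -.341 w5
```

```text
expect [272.2 170.3]
[307, 22, 34, 37, 113] [315.7, 44.8] -> [ 0.4594 -0.3005  0.078 ]
[143, 35, 56, 57, 2438] [170.4, 63.2] -> [ 0.4701 -0.4276  0.078 ]
[249, 149, 46, 46, 1107] [271.6, 171.5] -> [ 0.5695 -0.3415  0.078 ]
[328, 208, 29, 19, 221] [337.8, 216.3] -> [ 0.6158 -0.2782  0.078 ]
circle 271.7774658203125 172.02488708496094 23.19189453125 -> [ 0.5697 -0.3414  0.08  ] exp r 22.930727227416696
net [([177.0, 192.0, 47.0, 58.0], 0.8), ([244.0, 143.0, 52.0, 53.0], 0.67), ([296.0, 7.0, 64.0, 64.0], 0.66), ([429.0, 193.0, 83.0, 56.0], 0.61)]
t 9.9 pos [ 0.5851 -0.3516  0.2003] rpy [ 3.137e+00 -2.000e-03  1.541e+00] w 0.0939 F [ 0.9  0.1 -0.7]
 target [ 0.568 -0.341  0.2  ]  d_now(mm) [ 10.1 -17.4   0.3]  d_in_goal_frame(mm) [  9.8 -17.6   0.3]  turn(deg) [ 0.25 -0.14  0.92]
```

View pics/w5.png

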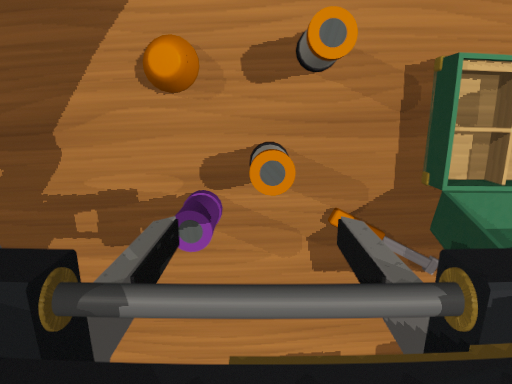

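Call:
jog_arm(
  series=[
    {"x":0.01,"y":-0.016,"z":0,"rx":0.2,"ry":0,"rz":0.9},
    {"x":0,"y":0,"z":0.03,"rx":0,"ry":0,"rz":0},
    {"x":0,"y":0,"z":0.03,"rx":0,"ry":0,"rz":0},
    {"x":0,"y":0,"z":0,"rx":0,"ry":0,"rz":0},
  ],
)

```text
time: 10.23
tool_pos: [0.5744, -0.3385, 0.1462]
ee_rot: [3.13, 0.002, 1.529]
wrist_force: [-0.3, 0.8, -0.1]
width: 0.0938
```

```bash
python3 - <<'E'
from h import *
delta([.569,-.3413,.043],np.pi/2+case[2])
E
```

```text
t 10.23 pos [ 0.5744 -0.3385  0.1462] rpy [3.130e+00 2.000e-03 1.529e+00] w 0.0938 F [-0.3  0.8 -0.1]
 target [ 0.569  -0.3413  0.043 ]  d_now(mm) [ -2.8  -6.5 103.1]  d_in_goal_frame(mm) [ -3.   -5.2 103.2]  turn(deg) [0.69 0.11 0.24]
```

Call:
jog_arm(
  series=[
    {"x":-0.003,"y":-0.005,"z":0,"rx":0.7,"ry":0,"rz":0},
    {"x":0,"y":0,"z":0.025,"rx":0,"ry":0,"rz":0},
    {"x":0,"y":0,"z":0.025,"rx":0,"ry":0,"rz":0},
    {"x":0,"y":0,"z":0.025,"rx":0,"ry":0,"rz":0},
    {"x":0,"y":0,"z":0.012,"rx":0,"ry":0,"rz":0},
    {"x":0,"y":0,"z":0,"rx":0,"ry":0,"rz":0},
  ],
)

```text
time: 10.73
tool_pos: [0.5774, -0.3417, 0.0754]
ee_rot: [3.123, 0.015, 1.536]
wrist_force: [-0.9, 0.5, 0.2]
width: 0.0943
```

```bash
python3 - <<'E'
from h import *
delta([.569,-.3413,.043],np.pi/2+case[2])
E
```

```text
t 10.73 pos [ 0.5774 -0.3417  0.0754] rpy [3.123 0.015 1.536] w 0.0943 F [-0.9  0.5  0.2]
 target [ 0.569  -0.3413  0.043 ]  d_now(mm) [ 0.6 -9.  32.2]  d_in_goal_frame(mm) [-0.  -8.4 32.4]  turn(deg) [1.06 0.87 0.68]
```

Call:
jog_arm(
  series=[
    {"x":0,"y":-0.008,"z":0,"rx":1,"ry":0.9,"rz":0.6},
    {"x":0,"y":-0.002,"z":0.012,"rx":0.2,"ry":0,"rz":0},
    {"x":0,"y":-0.002,"z":0.012,"rx":0.2,"ry":0,"rz":0},
    {"x":0,"y":-0.001,"z":0.008,"rx":0,"ry":0,"rz":0},
  ],
)

```text
time: 11.07
tool_pos: [0.5696, -0.3436, 0.0524]
ee_rot: [3.135, 0.008, 1.528]
wrist_force: [-0.1, -0.2, -0.8]
width: 0.0942
```

```bash
python3 - <<'E'
from h import *
delta([.569,-.3413,.043],np.pi/2+case[2])
s=snap("wrist","w6")
E
```

```text
t 11.07 pos [ 0.5696 -0.3436  0.0524] rpy [3.135 0.008 1.528] w 0.0942 F [-0.1 -0.2 -0.8]
 target [ 0.569  -0.3413  0.043 ]  d_now(mm) [ 2.3 -0.8  9.3]  d_in_goal_frame(mm) [ 2.3 -0.7  9.4]  turn(deg) [0.39 0.48 0.2 ]
```

View pics/w6.png

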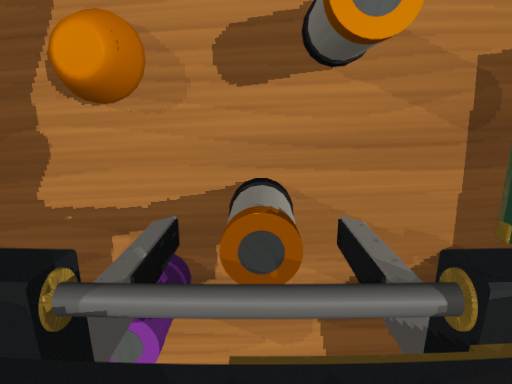

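Call:
jog_arm(
  series=[
    {"x":0.002,"y":-0.001,"z":0.01,"rx":0.5,"ry":0.5,"rz":0},
    {"x":0,"y":0,"z":0.001,"rx":0,"ry":0,"rz":0},
  ],
)

```text
time: 11.28
tool_pos: [0.5675, -0.3405, 0.0382]
ee_rot: [-3.136, -0.003, 1.528]
wrist_force: [-0.3, 0.4, -0.6]
width: 0.0937
```

Call:
jog_arm(
  series=[
    {"x":0,"y":-0.0005,"z":0.001,"rx":0,"ry":0,"rz":0},
    {"x":0,"y":-0.0005,"z":0.001,"rx":0,"ry":0,"rz":0},
    {"x":0,"y":-0.0005,"z":0.001,"rx":0,"ry":0,"rz":0},
    {"x":0,"y":-0.0005,"z":0.001,"rx":0,"ry":0,"rz":0},
    {"x":0,"y":0,"z":0,"rx":0,"ry":0,"rz":0},
    {"x":0,"y":0,"z":0,"rx":0,"ry":0,"rz":0},
    {"x":0,"y":0,"z":0,"rx":0,"ry":0,"rz":0},
  ],
  claw=0,
)

```text
time: 11.87
tool_pos: [0.5657, -0.3403, 0.0337]
ee_rot: [-3.136, -0.003, 1.529]
wrist_force: [0.1, 0.1, -1.0]
width: 0.0506
```

```bash
python3 - <<'E'
from h import *
delta([.569,-.3413,.043],np.pi/2+case[2])
E
```

```text
t 11.87 pos [ 0.5657 -0.3403  0.0337] rpy [-3.136e+00 -3.000e-03  1.529e+00] w 0.0506 F [ 0.1  0.1 -1. ]
 target [ 0.569  -0.3413  0.043 ]  d_now(mm) [-0.8  3.3 -9.4]  d_in_goal_frame(mm) [-0.8  3.4 -9.3]  turn(deg) [-0.31 -0.18  0.23]
```

Call:
jog_arm(
  series=[
    {"x":-0.001,"y":0.003,"z":-0.009,"rx":0,"ry":0,"rz":0},
    {"x":0,"y":0,"z":0,"rx":0,"ry":0,"rz":0},
    {"x":0,"y":0,"z":0,"rx":0,"ry":0,"rz":0},
    {"x":0,"y":0,"z":0,"rx":0,"ry":0,"rz":0},
  ],
  claw=0,
)

```text
time: 12.2
tool_pos: [0.5692, -0.3419, 0.0439]
ee_rot: [-3.137, -0.003, 1.529]
wrist_force: [0.3, 0.5, -2.2]
width: 0.0421
```

```bash
python3 - <<'E'
from h import *
delta([.569,-.3413,.16],np.pi/2+case[2])
E
```

```text
t 12.2 pos [ 0.5692 -0.3419  0.0439] rpy [-3.137e+00 -3.000e-03  1.529e+00] w 0.0421 F [ 0.3  0.5 -2.2]
 target [ 0.569  -0.3413  0.16  ]  d_now(mm) [   0.9   -0.8 -116.1]  d_in_goal_frame(mm) [   0.6   -0.3 -116.1]  turn(deg) [-0.26 -0.15  0.22]
```

Call:
jog_arm(
  series=[
    {"x":0,"y":0,"z":-0.01,"rx":0,"ry":0,"rz":0},
    {"x":0,"y":0,"z":-0.02,"rx":0,"ry":0,"rz":0},
    {"x":0,"y":0,"z":-0.03,"rx":0,"ry":0,"rz":0},
    {"x":0,"y":0,"z":-0.03,"rx":0,"ry":0,"rz":0},
    {"x":0,"y":0,"z":-0.025,"rx":0,"ry":0,"rz":0},
    {"x":0,"y":0,"z":0,"rx":0,"ry":0,"rz":0},
  ],
)

```text
time: 12.7
tool_pos: [0.5664, -0.3394, 0.1582]
ee_rot: [-3.124, -0.012, 1.529]
wrist_force: [0.9, 0.3, -0.8]
width: 0.0419
```

```bash
python3 - <<'E'
from h import *
t=w2c(case,[.036,-.0723,0]);delta([t[0],t[1],.16],np.pi/2+case[2])
E
```

```text
t 12.7 pos [ 0.5664 -0.3394  0.1582] rpy [-3.124 -0.012  1.529] w 0.0419 F [ 0.9  0.3 -0.8]
 target [ 0.5686 -0.1171  0.16  ]  d_now(mm) [222.3  -7.1   1. ]  d_in_goal_frame(mm) [222.2  -8.   -1.8]  turn(deg) [-1.02 -0.68  0.24]
```

Call:
jog_arm(
  series=[
    {"x":0.012,"y":-0.001,"z":0,"rx":-0.5,"ry":-0.5,"rz":0},
    {"x":0.022,"y":-0.001,"z":0,"rx":-0.3,"ry":0,"rz":0},
    {"x":0.025,"y":-0.001,"z":0,"rx":0,"ry":0,"rz":0},
    {"x":0.025,"y":-0.001,"z":0,"rx":0,"ry":0,"rz":0},
    {"x":0.025,"y":-0.001,"z":0,"rx":0,"ry":0,"rz":0},
    {"x":0.025,"y":-0.001,"z":0,"rx":0,"ry":0,"rz":0},
    {"x":0.025,"y":-0.001,"z":0,"rx":0,"ry":0,"rz":0},
    {"x":0.025,"y":-0.001,"z":0,"rx":0,"ry":0,"rz":0},
    {"x":0.02,"y":0,"z":0,"rx":0,"ry":0,"rz":0},
    {"x":0.01,"y":0,"z":0,"rx":0,"ry":0,"rz":0},
    {"x":0,"y":0,"z":0,"rx":0,"ry":0,"rz":0},
  ],
)

```text
time: 13.62
tool_pos: [0.561, -0.1156, 0.1451]
ee_rot: [-3.122, -0.008, 1.524]
wrist_force: [-0.3, 0.0, -1.9]
width: 0.0416
```

```bash
python3 - <<'E'
from h import *
t=w2c(case,[.036,-.0723,0]);delta([t[0],t[1],.11],np.pi/2+case[2])
s=snap("wrist","w7")
E
```

```text
t 13.62 pos [ 0.561  -0.1156  0.1451] rpy [-3.122 -0.008  1.524] w 0.0416 F [-0.3  0.  -1.9]
 target [ 0.5686 -0.1171  0.11  ]  d_now(mm) [-1.4  8.4 34.9]  d_in_goal_frame(mm) [-1.1  7.7 35.1]  turn(deg) [-1.12 -0.47 -0.02]
```

View pics/w7.png

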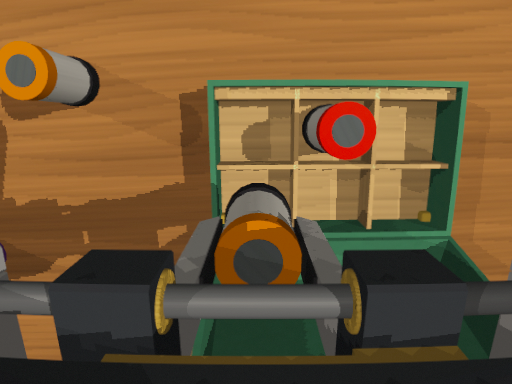

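Call:
jog_arm(
  series=[
    {"x":-0.001,"y":0.008,"z":0,"rx":-1.1,"ry":-0.4,"rz":0},
    {"x":0,"y":0,"z":0.02,"rx":0,"ry":0,"rz":0},
    {"x":0,"y":0,"z":0.02,"rx":0,"ry":0,"rz":0},
    {"x":0,"y":0,"z":0,"rx":0,"ry":0,"rz":0},
  ],
)

```text
time: 14.0
tool_pos: [0.5714, -0.1236, 0.1041]
ee_rot: [3.135, 0.005, 1.52]
wrist_force: [-1.4, 0.5, -4.8]
width: 0.0417
```

```bash
python3 - <<'E'
from h import *
t=w2c(case,[.036,-.0723,0]);delta([t[0],t[1],.05],np.pi/2+case[2])
E
```

```text
t 14.0 pos [ 0.5714 -0.1236  0.1041] rpy [3.135 0.005 1.52 ] w 0.0417 F [-1.4  0.5 -4.8]
 target [ 0.5686 -0.1171  0.05  ]  d_now(mm) [ 6.7 -3.5 54. ]  d_in_goal_frame(mm) [ 6.4 -3.1 54.1]  turn(deg) [ 0.37  0.28 -0.3 ]
```

Call:
jog_arm(
  series=[
    {"x":0.006,"y":-0.003,"z":0,"rx":0.4,"ry":0.3,"rz":0},
    {"x":0,"y":0,"z":0.005,"rx":0,"ry":0,"rz":0},
    {"x":0,"y":0,"z":0,"rx":0,"ry":0,"rz":0},
  ],
)

```text
time: 14.25
tool_pos: [0.5691, -0.1203, 0.0992]
ee_rot: [-3.141, 0.0, 1.516]
wrist_force: [-0.1, -0.2, -2.6]
width: 0.0415
```

```bash
python3 - <<'E'
from h import *
t=w2c(case,[.036,-.0723,0]);delta([t[0],t[1],.05],np.pi/2+case[2])
E
```

```text
t 14.25 pos [ 0.5691 -0.1203  0.0992] rpy [-3.141  0.     1.516] w 0.0415 F [-0.1 -0.2 -2.6]
 target [ 0.5686 -0.1171  0.05  ]  d_now(mm) [ 3.2 -0.6 49.2]  d_in_goal_frame(mm) [ 3.2 -0.6 49.2]  turn(deg) [-0.03  0.02 -0.53]
```

Call:
jog_arm(
  series=[
    {"x":0.003,"y":-0.001,"z":0.008,"rx":0,"ry":0,"rz":0},
    {"x":0,"y":0,"z":0.01,"rx":0,"ry":0,"rz":0},
    {"x":0,"y":0,"z":0.01,"rx":0,"ry":0,"rz":0},
    {"x":0,"y":0,"z":0,"rx":0,"ry":0,"rz":0},
  ],
)

```text
time: 14.58
tool_pos: [0.5701, -0.1181, 0.0717]
ee_rot: [3.136, 0.002, 1.515]
wrist_force: [-0.4, -0.2, -2.9]
width: 0.0416
```

```bash
python3 - <<'E'
from h import *
t=w2c(case,[.036,-.0723,0]);delta([t[0],t[1],.05],np.pi/2+case[2])
E
```

```text
t 14.58 pos [ 0.5701 -0.1181  0.0717] rpy [3.136e+00 2.000e-03 1.515e+00] w 0.0416 F [-0.4 -0.2 -2.9]
 target [ 0.5686 -0.1171  0.05  ]  d_now(mm) [ 1.  -1.7 21.6]  d_in_goal_frame(mm) [ 1.  -1.5 21.7]  turn(deg) [ 0.31  0.12 -0.57]
```

Call:
jog_arm(
  series=[
    {"x":0.001,"y":-0.002,"z":0.007,"rx":0.3,"ry":0,"rz":0},
    {"x":0,"y":0,"z":0.006,"rx":0,"ry":0,"rz":0},
    {"x":0,"y":0,"z":0.004,"rx":0,"ry":0,"rz":0},
  ],
)

```text
time: 14.83
tool_pos: [0.5684, -0.1169, 0.0535]
ee_rot: [3.141, 0.002, 1.515]
wrist_force: [-0.3, 0.4, -2.1]
width: 0.0419
```

```bash
python3 - <<'E'
from h import *
t=w2c(case,[.036,-.0723,0]);delta([t[0],t[1],.05],np.pi/2+case[2])
E
```

```text
t 14.83 pos [ 0.5684 -0.1169  0.0535] rpy [3.141e+00 2.000e-03 1.515e+00] w 0.0419 F [-0.3  0.4 -2.1]
 target [ 0.5686 -0.1171  0.05  ]  d_now(mm) [-0.1  0.2  3.5]  d_in_goal_frame(mm) [-0.1  0.2  3.5]  turn(deg) [ 0.04  0.14 -0.56]
```

Call:
jog_arm(
  series=[
    {"x":0,"y":0,"z":0.002,"rx":0,"ry":0,"rz":0},
    {"x":0,"y":0,"z":0.002,"rx":0,"ry":0,"rz":0},
  ],
)

```text
time: 15.0
tool_pos: [0.5682, -0.1167, 0.0491]
ee_rot: [-3.142, 0.002, 1.515]
wrist_force: [-3.1, 0.6, 12.7]
width: 0.0415
```

```bash
python3 - <<'E'
from h import *
t=w2c(case,[.036,-.0723,0]);delta([t[0],t[1],.05],np.pi/2+case[2])
E
```

```text
t 15.0 pos [ 0.5682 -0.1167  0.0491] rpy [-3.142e+00  2.000e-03  1.515e+00] w 0.0415 F [-3.1  0.6 12.7]
 target [ 0.5686 -0.1171  0.05  ]  d_now(mm) [-0.3  0.4 -0.9]  d_in_goal_frame(mm) [-0.3  0.4 -0.9]  turn(deg) [-0.    0.12 -0.54]
```

Call:
jog_arm(
  series=[
    {"x":0,"y":0,"z":0,"rx":0,"ry":0,"rz":0},
    {"x":0,"y":0,"z":0,"rx":0,"ry":0,"rz":0},
    {"x":0,"y":0,"z":-0.001,"rx":0,"ry":0,"rz":0},
  ],
  claw=0.58,
)

```text
time: 15.25
tool_pos: [0.57, -0.1173, 0.0523]
ee_rot: [3.137, 0.003, 1.515]
wrist_force: [-0.2, -0.2, -0.5]
width: 0.0537
```

Call:
jog_arm(
  series=[
    {"x":0,"y":0,"z":-0.02,"rx":0,"ry":0,"rz":0},
    {"x":0,"y":0,"z":-0.03,"rx":0,"ry":0,"rz":0},
    {"x":0,"y":0,"z":-0.035,"rx":0,"ry":0,"rz":0},
    {"x":0,"y":0,"z":-0.035,"rx":0,"ry":0,"rz":0},
    {"x":0,"y":-0.02,"z":-0.02,"rx":0,"ry":0,"rz":0},
    {"x":-0.02,"y":-0.03,"z":0,"rx":0,"ry":0,"rz":0},
    {"x":-0.02,"y":-0.03,"z":0,"rx":0,"ry":0,"rz":0},
  ],
)

```text
time: 15.83
tool_pos: [0.49, -0.1508, 0.1997]
ee_rot: [3.133, 0.003, 1.523]
wrist_force: [-0.2, -0.5, -0.1]
width: 0.0546
```

```bash
python3 wr.py .4495 -.2865 w8
```

```text
expect [111.5 150.9]
[88, 128, 49, 45, 1178] [112.9, 149.7] -> [ 0.4487 -0.2859  0.078 ]
[0, 134, 39, 48, 1367] [16.5, 156.5] -> [ 0.4495 -0.3838  0.078 ]
[344, 176, 48, 46, 1219] [366.9, 197.5] -> [ 0.5072 -0.0453  0.078 ]
[274, 240, 40, 42, 793] [291.2, 260.1] -> [ 0.5697 -0.1205  0.078 ]
circle 112.0 148.5 24.88483428955078 -> [ 0.4473 -0.2856  0.08  ] exp r 22.63453250339431
net [([270.0, 219.0, 43.0, 65.0], 0.68), ([88.0, 125.0, 75.0, 48.0], 0.59), ([255.0, 143.0, 237.0, 212.0], 0.55)]
t 15.93 pos [ 0.4875 -0.1525  0.2   ] rpy [3.134 0.004 1.517] w 0.0544 F [0.1 0.4 0.7]
 target [ 0.4495 -0.2865  0.2   ]  d_now(mm) [-135.9  -30.7    0.3]  d_in_goal_frame(mm) [-135.6  -31.8   -0. ]  turn(deg) [ 0.44  0.25 -0.46]
```

View pics/w8.png

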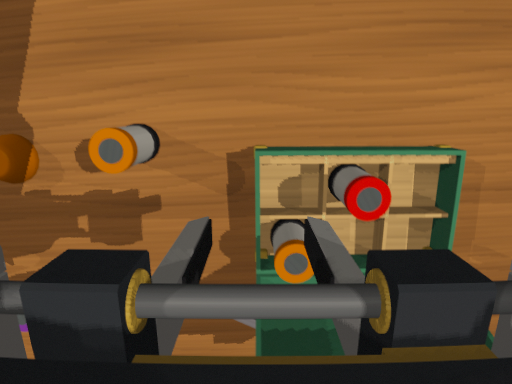

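Call:
jog_arm(
  series=[
    {"x":-0.034,"y":-0.008,"z":0,"rx":0.4,"ry":0,"rz":-0.4},
    {"x":-0.034,"y":-0.008,"z":0,"rx":0,"ry":0,"rz":0},
    {"x":-0.034,"y":-0.008,"z":0,"rx":0,"ry":0,"rz":0},
    {"x":-0.032,"y":-0.008,"z":0,"rx":0,"ry":0,"rz":0},
    {"x":0,"y":0,"z":0,"rx":0,"ry":0,"rz":0},
  ],
  claw=0.8,
)

```text
time: 16.35
tool_pos: [0.4512, -0.2875, 0.2027]
ee_rot: [3.132, 0.006, 1.53]
wrist_force: [-0.7, -0.1, -0.3]
width: 0.0751
```

```bash
python3 wr.py .4492 -.2863 w9
```

```text
expect [259.2 183. ]
[102, 159, 52, 48, 1811] [126.5, 181.5] -> [ 0.4428 -0.4157  0.078 ]
[237, 161, 44, 45, 1051] [258.7, 182.6] -> [ 0.4493 -0.2868  0.078 ]
[473, 208, 39, 44, 960] [491.6, 228.8] -> [ 0.5077 -0.0483  0.078 ]
[282, 319, 45, 17, 401] [308.9, 324.8] -> [ 0.6112 -0.2382  0.078 ]
circle 258.6517028808594 182.9772491455078 22.473838806152344 -> [ 0.4492 -0.2868  0.08  ] exp r 22.414015102969827
net [([236.0, 152.0, 45.0, 52.0], 0.85), ([140.0, 318.0, 33.0, 40.0], 0.79), ([380.0, 244.0, 32.0, 39.0], 0.7)]
t 16.45 pos [ 0.4525 -0.2836  0.2027] rpy [3.131e+00 2.000e-03 1.533e+00] w 0.0753 F [ 0.2  0.2 -0.9]
 target [ 0.4492 -0.2863  0.2   ]  d_now(mm) [-2.8 -3.2  2.7]  d_in_goal_frame(mm) [-2.8 -3.1  2.7]  turn(deg) [0.58 0.12 0.47]
```

View pics/w9.png

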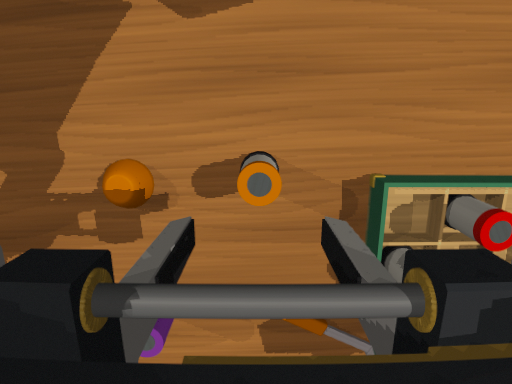

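Call:
jog_arm(
  series=[
    {"x":-0.003,"y":-0.003,"z":0,"rx":0.6,"ry":0,"rz":0.4},
    {"x":0,"y":0,"z":0.025,"rx":0.1,"ry":0,"rz":0},
    {"x":0,"y":-0.001,"z":0.025,"rx":0.1,"ry":0,"rz":0},
    {"x":0,"y":-0.001,"z":0.025,"rx":0.1,"ry":0,"rz":0},
    {"x":0,"y":-0.001,"z":0.02,"rx":0,"ry":0,"rz":0},
    {"x":0,"y":0,"z":0,"rx":0,"ry":0,"rz":0},
  ],
)

```text
time: 16.95
tool_pos: [0.4518, -0.2811, 0.1075]
ee_rot: [-3.141, 0.004, 1.534]
wrist_force: [0.5, 0.4, -0.8]
width: 0.0751
```

```bash
python3 - <<'E'
from h import *
delta([.4493,-.2867,.044],np.pi/2+case[2])
E
```

```text
t 16.95 pos [ 0.4518 -0.2811  0.1075] rpy [-3.141  0.004  1.534] w 0.0751 F [ 0.5  0.4 -0.8]
 target [ 0.4493 -0.2867  0.044 ]  d_now(mm) [-5.4 -2.3 63.5]  d_in_goal_frame(mm) [-5.7 -2.3 63.5]  turn(deg) [-0.01  0.23  0.54]
```

Call:
jog_arm(
  series=[
    {"x":-0.006,"y":-0.002,"z":0,"rx":0,"ry":0.2,"rz":0.5},
    {"x":0,"y":-0.001,"z":0.018,"rx":0,"ry":0,"rz":0},
    {"x":0,"y":-0.001,"z":0.018,"rx":0,"ry":0,"rz":0},
    {"x":0,"y":0,"z":0,"rx":0,"ry":0,"rz":0},
  ],
)

```text
time: 17.28
tool_pos: [0.4512, -0.2861, 0.0753]
ee_rot: [3.137, 0.004, 1.53]
wrist_force: [-0.0, 0.6, -1.0]
width: 0.0752
```

```bash
python3 - <<'E'
from h import *
delta([.4493,-.2867,.044],np.pi/2+case[2])
E
```

```text
t 17.28 pos [ 0.4512 -0.2861  0.0753] rpy [3.137 0.004 1.53 ] w 0.0752 F [-0.   0.6 -1. ]
 target [ 0.4493 -0.2867  0.044 ]  d_now(mm) [-0.5 -2.  31.3]  d_in_goal_frame(mm) [-0.7 -1.9 31.3]  turn(deg) [0.25 0.2  0.29]
```

Call:
jog_arm(
  series=[
    {"x":-0.001,"y":-0.002,"z":0.012,"rx":0.3,"ry":0.2,"rz":0.2},
    {"x":0,"y":-0.001,"z":0.012,"rx":0,"ry":0,"rz":0},
    {"x":0,"y":0,"z":0.007,"rx":0,"ry":0,"rz":0},
  ],
)

```text
time: 17.53
tool_pos: [0.452, -0.2896, 0.0488]
ee_rot: [3.134, 0.006, 1.527]
wrist_force: [-0.0, 0.2, 0.3]
width: 0.0751
```

```bash
python3 - <<'E'
from h import *
delta([.4493,-.2867,.044],np.pi/2+case[2])
E
```

```text
t 17.53 pos [ 0.452  -0.2896  0.0488] rpy [3.134 0.006 1.527] w 0.0751 F [-0.   0.2  0.3]
 target [ 0.4493 -0.2867  0.044 ]  d_now(mm) [ 2.9 -2.9  4.8]  d_in_goal_frame(mm) [ 2.8 -2.8  4.8]  turn(deg) [0.43 0.36 0.12]
```

Call:
jog_arm(
  series=[
    {"x":0.003,"y":-0.003,"z":0.005,"rx":0.4,"ry":0.3,"rz":0},
    {"x":0,"y":0,"z":0,"rx":0,"ry":0,"rz":0},
    {"x":0,"y":0,"z":0,"rx":0,"ry":0,"rz":0},
    {"x":0,"y":0,"z":0,"rx":0,"ry":0,"rz":0},
  ],
  claw=0,
)

```text
time: 17.87
tool_pos: [0.4486, -0.2861, 0.0424]
ee_rot: [-3.14, -0.001, 1.527]
wrist_force: [0.4, 0.9, -0.2]
width: 0.052
```

```bash
python3 - <<'E'
from h import *
delta([.4493,-.2867,.044],np.pi/2+case[2])
E
```

```text
t 17.87 pos [ 0.4486 -0.2861  0.0424] rpy [-3.140e+00 -1.000e-03  1.527e+00] w 0.052 F [ 0.4  0.9 -0.2]
 target [ 0.4493 -0.2867  0.044 ]  d_now(mm) [-0.6  0.7 -1.6]  d_in_goal_frame(mm) [-0.6  0.8 -1.6]  turn(deg) [-0.08 -0.03  0.1 ]
```

Call:
jog_arm(
  series=[
    {"x":0,"y":0.001,"z":-0.002,"rx":0,"ry":0,"rz":0},
    {"x":0,"y":0,"z":0,"rx":0,"ry":0,"rz":0},
    {"x":0,"y":0,"z":0,"rx":0,"ry":0,"rz":0},
    {"x":0,"y":0,"z":0,"rx":0,"ry":0,"rz":0},
    {"x":0,"y":0,"z":0,"rx":0,"ry":0,"rz":0},
  ],
)

```text
time: 18.28
tool_pos: [0.4499, -0.2864, 0.0454]
ee_rot: [-3.141, 0.0, 1.526]
wrist_force: [-0.4, 0.1, -1.6]
width: 0.0418
```

Call:
jog_arm(
  series=[
    {"x":0,"y":0,"z":-0.01,"rx":0,"ry":0,"rz":0},
    {"x":0,"y":0,"z":-0.02,"rx":0,"ry":0,"rz":0},
    {"x":0,"y":0,"z":-0.03,"rx":0,"ry":0,"rz":0},
    {"x":0,"y":0,"z":-0.03,"rx":0,"ry":0,"rz":0},
    {"x":0.005,"y":0.002,"z":-0.025,"rx":0,"ry":0,"rz":0},
    {"x":0.015,"y":0.004,"z":0,"rx":0,"ry":0,"rz":0},
    {"x":0.025,"y":0.008,"z":0,"rx":0,"ry":0,"rz":0},
    {"x":0.025,"y":0.009,"z":0,"rx":0,"ry":0,"rz":0},
    {"x":0.025,"y":0.009,"z":0,"rx":0,"ry":0,"rz":0},
    {"x":0.025,"y":0.009,"z":0,"rx":0,"ry":0,"rz":0},
    {"x":0.02,"y":0.006,"z":0,"rx":0,"ry":0,"rz":0},
    {"x":0.01,"y":0.003,"z":0,"rx":0,"ry":0,"rz":0},
  ],
)

```text
time: 19.28
tool_pos: [0.5075, -0.1352, 0.1732]
ee_rot: [3.139, 0.0, 1.518]
wrist_force: [-0.2, -1.0, -2.1]
width: 0.0417
```

```bash
python3 - <<'E'
from h import *
t=w2c(case,[-.026,-.0723,0]);delta([t[0],t[1],.11],np.pi/2+case[2])
s=snap("wrist","w10")
E
```

```text
t 19.28 pos [ 0.5075 -0.1352  0.1732] rpy [3.139 0.    1.518] w 0.0417 F [-0.2 -1.  -2.1]
 target [ 0.5067 -0.1142  0.11  ]  d_now(mm) [21.  -2.1 63.2]  d_in_goal_frame(mm) [21.  -1.8 63.2]  turn(deg) [ 0.13  0.03 -0.36]
```

View pics/w10.png

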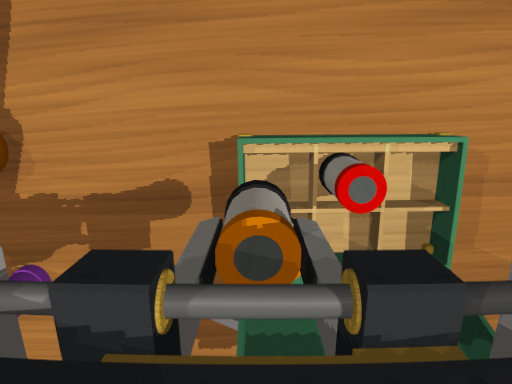

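Call:
jog_arm(
  series=[
    {"x":0.02,"y":-0.002,"z":0.01,"rx":0,"ry":0,"rz":0},
    {"x":0.001,"y":0,"z":0.025,"rx":0,"ry":0,"rz":0},
    {"x":0,"y":0,"z":0.025,"rx":0,"ry":0,"rz":0},
    {"x":0,"y":0,"z":0,"rx":0,"ry":0,"rz":0},
  ],
)

```text
time: 19.67
tool_pos: [0.5087, -0.1146, 0.1154]
ee_rot: [3.133, 0.004, 1.521]
wrist_force: [-0.6, 0.2, -2.6]
width: 0.0415
```

```bash
python3 - <<'E'
from h import *
t=w2c(case,[-.026,-.0723,0]);delta([t[0],t[1],.0515],np.pi/2+case[2])
E
```

```text
t 19.67 pos [ 0.5087 -0.1146  0.1154] rpy [3.133 0.004 1.521] w 0.0415 F [-0.6  0.2 -2.6]
 target [ 0.5067 -0.1142  0.0515]  d_now(mm) [ 0.6 -2.6 63.9]  d_in_goal_frame(mm) [ 0.3 -2.  63.9]  turn(deg) [ 0.51  0.25 -0.2 ]
```

Call:
jog_arm(
  series=[
    {"x":0,"y":-0.002,"z":0.01,"rx":0.5,"ry":0.2,"rz":0},
    {"x":0,"y":0,"z":0.012,"rx":0.1,"ry":0,"rz":0},
    {"x":0,"y":-0.001,"z":0.01,"rx":0,"ry":0,"rz":0},
    {"x":0,"y":0,"z":0,"rx":0,"ry":0,"rz":0},
  ],
)

```text
time: 20.0
tool_pos: [0.5059, -0.1178, 0.0835]
ee_rot: [-3.141, 0.003, 1.518]
wrist_force: [0.4, 0.2, -2.2]
width: 0.0415
```

```bash
python3 - <<'E'
from h import *
t=w2c(case,[-.026,-.0723,0]);delta([t[0],t[1],.0515],np.pi/2+case[2])
E
```

```text
t 20.0 pos [ 0.5059 -0.1178  0.0835] rpy [-3.141e+00  3.000e-03  1.518e+00] w 0.0415 F [ 0.4  0.2 -2.2]
 target [ 0.5067 -0.1142  0.0515]  d_now(mm) [ 3.7  0.7 32. ]  d_in_goal_frame(mm) [ 3.6  0.7 32. ]  turn(deg) [-0.04  0.17 -0.37]
```

Call:
jog_arm(
  series=[
    {"x":0.004,"y":0.001,"z":0.006,"rx":0,"ry":0.2,"rz":0},
    {"x":0,"y":0,"z":0.01,"rx":0,"ry":0,"rz":0},
    {"x":0,"y":0,"z":0.008,"rx":0,"ry":0,"rz":0},
  ],
)

```text
time: 20.25
tool_pos: [0.5094, -0.1152, 0.0608]
ee_rot: [3.136, 0.001, 1.517]
wrist_force: [-0.2, 0.2, -1.9]
width: 0.0415
```

```bash
python3 - <<'E'
from h import *
t=w2c(case,[-.026,-.0723,0]);delta([t[0],t[1],.0515],np.pi/2+case[2])
E
```

```text
t 20.25 pos [ 0.5094 -0.1152  0.0608] rpy [3.136e+00 1.000e-03 1.517e+00] w 0.0415 F [-0.2  0.2 -1.9]
 target [ 0.5067 -0.1142  0.0515]  d_now(mm) [ 0.8 -2.7  9.2]  d_in_goal_frame(mm) [ 0.9 -2.7  9.3]  turn(deg) [ 0.3   0.06 -0.45]
```

Call:
jog_arm(
  series=[
    {"x":0.001,"y":-0.003,"z":0.003,"rx":0.3,"ry":0,"rz":0},
    {"x":0,"y":0,"z":0.003,"rx":0,"ry":0,"rz":0},
  ],
)

```text
time: 20.42
tool_pos: [0.5056, -0.1137, 0.0527]
ee_rot: [-3.139, 0.0, 1.517]
wrist_force: [-0.3, 0.2, -1.7]
width: 0.0417
```

Call:
jog_arm(
  series=[
    {"x":0,"y":0,"z":0.002,"rx":0,"ry":0,"rz":0},
  ],
)

```text
time: 20.5
tool_pos: [0.5056, -0.1138, 0.0511]
ee_rot: [-3.139, 0.001, 1.517]
wrist_force: [-3.5, 0.3, 11.2]
width: 0.0418
```

Call:
jog_arm(
  series=[
    {"x":0,"y":0,"z":0,"rx":0,"ry":0,"rz":0},
    {"x":0,"y":0,"z":0,"rx":0,"ry":0,"rz":0},
    {"x":0,"y":0,"z":-0.001,"rx":0,"ry":0,"rz":0},
  ],
  claw=0.58,
)

```text
time: 20.75
tool_pos: [0.5069, -0.1141, 0.0538]
ee_rot: [3.141, 0.002, 1.517]
wrist_force: [-0.2, 0.6, -0.3]
width: 0.0544
```

Call:
jog_arm(
  series=[
    {"x":0,"y":0,"z":-0.02,"rx":0,"ry":0,"rz":0},
    {"x":0,"y":0,"z":-0.03,"rx":0,"ry":0,"rz":0},
    {"x":0,"y":0,"z":-0.035,"rx":0,"ry":0,"rz":0},
    {"x":0,"y":0,"z":-0.035,"rx":0,"ry":0,"rz":0},
    {"x":0.01,"y":-0.01,"z":-0.03,"rx":0,"ry":0,"rz":0},
    {"x":0.03,"y":-0.02,"z":0,"rx":0,"ry":0,"rz":0},
    {"x":0.035,"y":-0.02,"z":0,"rx":0,"ry":0,"rz":0},
    {"x":0.038,"y":-0.01,"z":0,"rx":0,"ry":0,"rz":0},
  ],
)

```text
time: 21.42
tool_pos: [0.4545, -0.0004, 0.2135]
ee_rot: [3.134, 0.003, 1.506]
wrist_force: [0.8, 1.1, 0.0]
width: 0.0547
```

```bash
python3 wr.py .430 .3077 w11; python3 - <<'E'
from h import *
S=snap("scene","s2");D=snap("side","d2")
E
```

```text
expect [558.4 140.5]
[209, 214, 31, 43, 684] [225.0, 234.7] -> [ 0.5081 -0.0381  0.078 ]
[133, 217, 42, 42, 836] [153.8, 236.2] -> [ 0.5051 -0.1132  0.078 ]
circle 218.4481201171875 235.367919921875 21.372716903686523 -> [ 0.5075 -0.0447  0.08  ] exp r 21.628780050943117
net [([487.0, 116.0, 22.0, 39.0], 0.75), ([131.0, 202.0, 58.0, 56.0], 0.65), ([149.0, 258.0, 16.0, 15.0], 0.61)]
t 21.52 pos [0.4542 0.0036 0.2131] rpy [3.135e+00 1.000e-03 1.515e+00] w 0.0545 F [ 0.8 -0.2 -0.8]
 target [0.43   0.3077 0.2   ]  d_now(mm) [302.3 -41.2  12.6]  d_in_goal_frame(mm) [302.7 -38.2  13.1]  turn(deg) [ 0.4   0.05 -0.55]
```

View pics/w11.png

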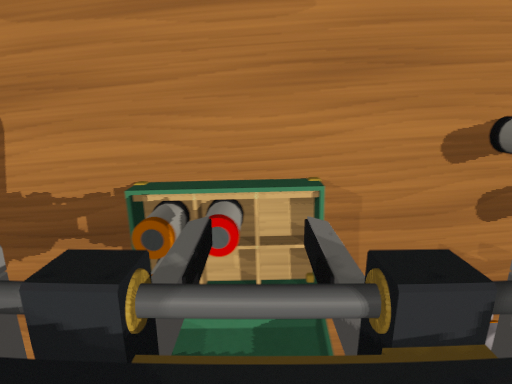

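View pics/d2.png

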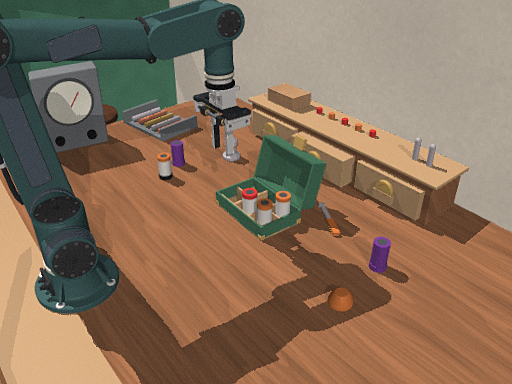

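Call:
jog_arm(
  series=[
    {"x":0.035,"y":-0.004,"z":0,"rx":0.4,"ry":0,"rz":-0.5},
    {"x":0.035,"y":-0.004,"z":0,"rx":0,"ry":0,"rz":0},
    {"x":0.035,"y":-0.004,"z":0,"rx":0,"ry":0,"rz":0},
    {"x":0.035,"y":-0.005,"z":0,"rx":0,"ry":0,"rz":0},
    {"x":0.035,"y":-0.005,"z":0,"rx":0,"ry":0,"rz":0},
    {"x":0.035,"y":-0.005,"z":0,"rx":0,"ry":0,"rz":0},
    {"x":0.035,"y":-0.005,"z":0,"rx":0,"ry":0,"rz":0},
    {"x":0.033,"y":-0.005,"z":0,"rx":0,"ry":0,"rz":0},
    {"x":0.02,"y":0,"z":0,"rx":0,"ry":0,"rz":0},
    {"x":0,"y":0,"z":0,"rx":0,"ry":0,"rz":0},
  ],
  claw=0.8,
)

```text
time: 22.45
tool_pos: [0.4466, 0.2975, 0.2039]
ee_rot: [-3.138, 0.013, 1.49]
wrist_force: [-1.1, -0.1, -0.4]
width: 0.0754
```

```bash
python3 wr.py .430 .3077 w12
```

```text
expect [268.2 168.6]
[248, 145, 45, 45, 1051] [269.8, 167.0] -> [0.4289 0.3093 0.078 ]
circle 269.72222900390625 167.44444274902344 22.542577743530273 -> [0.429  0.3092 0.08  ] exp r 22.259210248725307
net [([248.0, 137.0, 42.0, 53.0], 0.61), ([297.0, 201.0, 38.0, 62.0], 0.6)]
t 22.55 pos [0.4466 0.2946 0.2041] rpy [-3.138  0.015  1.488] w 0.0751 F [ 0.1 -0.6  0.3]
 target [0.43   0.3077 0.2   ]  d_now(mm) [ 11.8 -17.6   4. ]  d_in_goal_frame(mm) [ 12.3 -17.2   4.1]  turn(deg) [-0.22  0.87 -2.12]
```

View pics/w12.png

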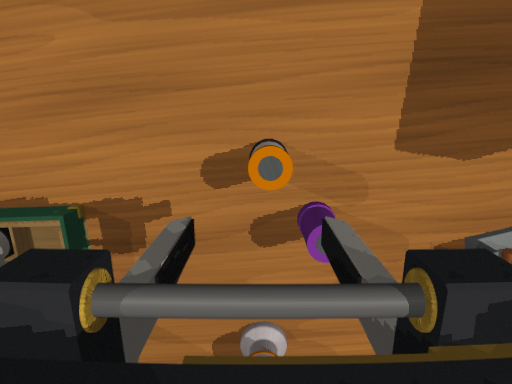

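Call:
jog_arm(
  series=[
    {"x":0.013,"y":-0.017,"z":0,"rx":-0.2,"ry":0.9,"rz":-2},
    {"x":0,"y":0,"z":0.025,"rx":0.1,"ry":0,"rz":0},
    {"x":0,"y":-0.001,"z":0.025,"rx":0.1,"ry":0,"rz":0},
    {"x":0,"y":-0.001,"z":0.025,"rx":0.1,"ry":0,"rz":0},
    {"x":0,"y":-0.001,"z":0.02,"rx":0,"ry":0,"rz":0},
    {"x":0,"y":0,"z":0,"rx":0,"ry":0,"rz":0},
  ],
)

```text
time: 23.05
tool_pos: [0.4345, 0.2978, 0.1082]
ee_rot: [3.14, 0.001, 1.508]
wrist_force: [-0.4, -0.3, -0.7]
width: 0.0756
```

```bash
python3 - <<'E'
from h import *
delta([.4295,.3087,.044],np.pi/2+case[2])
E
```

```text
t 23.05 pos [0.4345 0.2978 0.1082] rpy [3.140e+00 1.000e-03 1.508e+00] w 0.0756 F [-0.4 -0.3 -0.7]
 target [0.4295 0.3087 0.044 ]  d_now(mm) [10.6 -5.8 64.2]  d_in_goal_frame(mm) [10.6 -5.5 64.2]  turn(deg) [ 0.1   0.06 -0.98]
```

Call:
jog_arm(
  series=[
    {"x":0.011,"y":-0.005,"z":0,"rx":0,"ry":0,"rz":-1},
    {"x":0,"y":0,"z":0,"rx":0,"ry":0,"rz":0},
  ],
)

```text
time: 23.22
tool_pos: [0.4311, 0.3063, 0.1084]
ee_rot: [3.141, 0.003, 1.521]
wrist_force: [0.5, -0.7, 0.3]
width: 0.0751
```

```bash
python3 - <<'E'
from h import *
delta([.4295,.3087,.044],np.pi/2+case[2])
E
```

```text
t 23.22 pos [0.4311 0.3063 0.1084] rpy [3.141e+00 3.000e-03 1.521e+00] w 0.0751 F [ 0.5 -0.7  0.3]
 target [0.4295 0.3087 0.044 ]  d_now(mm) [ 2.5 -1.8 64.4]  d_in_goal_frame(mm) [ 2.3 -1.7 64.4]  turn(deg) [ 0.04  0.15 -0.24]
```

Call:
jog_arm(
  series=[
    {"x":0.003,"y":-0.002,"z":0.01,"rx":0,"ry":0.1,"rz":0},
    {"x":0,"y":-0.001,"z":0.018,"rx":0,"ry":0,"rz":0},
    {"x":0,"y":-0.001,"z":0.018,"rx":0,"ry":0,"rz":0},
    {"x":0,"y":0,"z":0,"rx":0,"ry":0,"rz":0},
  ],
)

```text
time: 23.55
tool_pos: [0.4322, 0.3118, 0.0674]
ee_rot: [3.129, -0.007, 1.52]
wrist_force: [-1.4, -0.6, -0.3]
width: 0.0754
```

```bash
python3 - <<'E'
from h import *
delta([.4295,.3087,.044],np.pi/2+case[2])
s=snap("wrist","w13")
E
```

```text
t 23.55 pos [0.4322 0.3118 0.0674] rpy [ 3.129 -0.007  1.52 ] w 0.0754 F [-1.4 -0.6 -0.3]
 target [0.4295 0.3087 0.044 ]  d_now(mm) [-3.4 -2.8 23.4]  d_in_goal_frame(mm) [-3.2 -2.5 23.4]  turn(deg) [ 0.75 -0.38 -0.29]
```

View pics/w13.png

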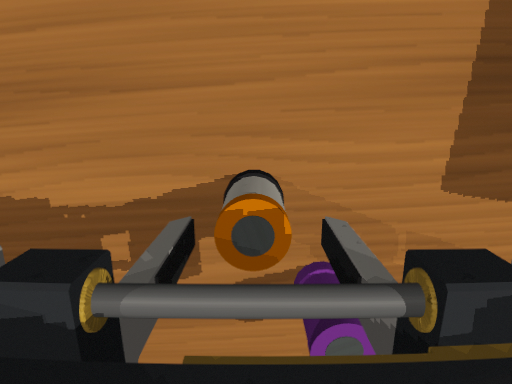

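Call:
jog_arm(
  series=[
    {"x":-0.003,"y":-0.003,"z":0.008,"rx":0.7,"ry":-0.3,"rz":0},
    {"x":0,"y":-0.001,"z":0.01,"rx":0,"ry":0,"rz":0},
    {"x":0,"y":0,"z":0.003,"rx":0,"ry":0,"rz":0},
  ],
)

```text
time: 23.85
tool_pos: [0.4319, 0.3113, 0.0516]
ee_rot: [3.132, -0.007, 1.52]
wrist_force: [0.8, -0.1, 0.4]
width: 0.0748
```

```bash
python3 - <<'E'
from h import *
delta([.4295,.3087,.044],np.pi/2+case[2])
E
```

```text
t 23.85 pos [0.4319 0.3113 0.0516] rpy [ 3.132 -0.007  1.52 ] w 0.0748 F [ 0.8 -0.1  0.4]
 target [0.4295 0.3087 0.044 ]  d_now(mm) [-2.8 -2.3  7.6]  d_in_goal_frame(mm) [-2.7 -2.2  7.6]  turn(deg) [ 0.55 -0.4  -0.25]
```

Call:
jog_arm(
  series=[
    {"x":-0.003,"y":-0.003,"z":0.007,"rx":0.6,"ry":-0.4,"rz":0},
    {"x":0,"y":0,"z":0,"rx":0,"ry":0,"rz":0},
    {"x":0,"y":0,"z":0,"rx":0,"ry":0,"rz":0},
  ],
  claw=0,
)

```text
time: 24.1
tool_pos: [0.4287, 0.3083, 0.0439]
ee_rot: [-3.14, 0.0, 1.52]
wrist_force: [0.4, -0.6, -0.1]
width: 0.0584
```

```bash
python3 - <<'E'
from h import *
delta([.4295,.3087,.044],np.pi/2+case[2])
E
```

```text
t 24.1 pos [0.4287 0.3083 0.0439] rpy [-3.14  0.    1.52] w 0.0584 F [ 0.4 -0.6 -0.1]
 target [0.4295 0.3087 0.044 ]  d_now(mm) [ 0.5  0.8 -0.1]  d_in_goal_frame(mm) [ 0.5  0.8 -0.1]  turn(deg) [-0.1   0.03 -0.25]
```

Call:
jog_arm(
  series=[
    {"x":0,"y":0,"z":0,"rx":0,"ry":0,"rz":0},
    {"x":0,"y":0,"z":0,"rx":0,"ry":0,"rz":0},
    {"x":0,"y":0,"z":0,"rx":0,"ry":0,"rz":0},
    {"x":0,"y":0,"z":0,"rx":0,"ry":0,"rz":0},
    {"x":0,"y":0,"z":0,"rx":0,"ry":0,"rz":0},
    {"x":0,"y":0,"z":0,"rx":0,"ry":0,"rz":0},
  ],
)

```text
time: 24.6
tool_pos: [0.4288, 0.3084, 0.0441]
ee_rot: [-3.14, 0.0, 1.52]
wrist_force: [-0.4, -0.4, -1.3]
width: 0.0414
```

Call:
jog_arm(
  series=[
    {"x":0,"y":0,"z":-0.01,"rx":0,"ry":0,"rz":0},
    {"x":0,"y":0,"z":-0.02,"rx":0,"ry":0,"rz":0},
    {"x":0,"y":0,"z":-0.03,"rx":0,"ry":0,"rz":0},
    {"x":0,"y":0,"z":-0.03,"rx":0,"ry":0,"rz":0},
    {"x":0,"y":0,"z":-0.03,"rx":0,"ry":0,"rz":0},
    {"x":0,"y":0,"z":0,"rx":0,"ry":0,"rz":0},
  ],
)

```text
time: 25.1
tool_pos: [0.4262, 0.3067, 0.1676]
ee_rot: [-3.132, 0.006, 1.52]
wrist_force: [0.1, 0.7, -0.7]
width: 0.0413
```

```bash
python3 - <<'E'
from h import *
t=w2c(case,[-.026,.0723,0]);delta([t[0],t[1],.16],np.pi/2+case[2])
E
```

```text
t 25.1 pos [0.4262 0.3067 0.1676] rpy [-3.132  0.006  1.52 ] w 0.0413 F [ 0.1  0.7 -0.7]
 target [0.5134 0.0302 0.16  ]  d_now(mm) [-271.7  101.1    8.2]  d_in_goal_frame(mm) [-272.2   99.8    7.6]  turn(deg) [-0.56  0.33 -0.26]
```

Call:
jog_arm(
  series=[
    {"x":-0.012,"y":0.004,"z":0,"rx":-0.4,"ry":0.3,"rz":0},
    {"x":-0.022,"y":0.008,"z":0,"rx":0,"ry":0,"rz":0},
    {"x":-0.028,"y":0.01,"z":0,"rx":0,"ry":0,"rz":0},
    {"x":-0.03,"y":0.011,"z":0,"rx":0,"ry":0,"rz":0},
    {"x":-0.03,"y":0.011,"z":0,"rx":0,"ry":0,"rz":0},
    {"x":-0.03,"y":0.011,"z":0,"rx":0,"ry":0,"rz":0},
    {"x":-0.03,"y":0.011,"z":0,"rx":0,"ry":0,"rz":0},
    {"x":-0.03,"y":0.011,"z":0,"rx":0,"ry":0,"rz":0},
    {"x":-0.028,"y":0.01,"z":0,"rx":0,"ry":0,"rz":0},
    {"x":-0.02,"y":0.008,"z":0,"rx":0,"ry":0,"rz":0},
    {"x":-0.01,"y":0.004,"z":0,"rx":0,"ry":0,"rz":0},
    {"x":0,"y":0,"z":0,"rx":0,"ry":0,"rz":0},
  ],
)

```text
time: 26.1
tool_pos: [0.5055, 0.0102, 0.1522]
ee_rot: [-3.121, 0.007, 1.522]
wrist_force: [-0.2, -0.2, -2.6]
width: 0.0419
```

```bash
python3 - <<'E'
from h import *
t=w2c(case,[-.026,.0723,0]);delta([t[0],t[1],.11],np.pi/2+case[2])
s=snap("wrist","w14")
E
```

```text
t 26.1 pos [0.5055 0.0102 0.1522] rpy [-3.121  0.007  1.522] w 0.0419 F [-0.2 -0.2 -2.6]
 target [0.5134 0.0302 0.11  ]  d_now(mm) [20.6  7.7 41.9]  d_in_goal_frame(mm) [20.3  6.9 42.2]  turn(deg) [-1.2   0.38 -0.14]
```

View pics/w14.png

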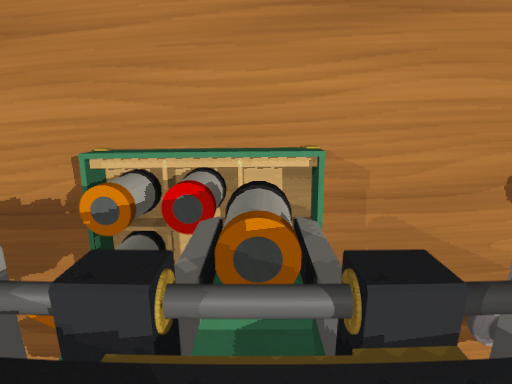

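Call:
jog_arm(
  series=[
    {"x":0.01,"y":0.004,"z":0,"rx":-0.7,"ry":0.2,"rz":0},
    {"x":0.01,"y":0.003,"z":0,"rx":-0.4,"ry":0.1,"rz":0},
    {"x":0,"y":0,"z":0.015,"rx":0,"ry":0,"rz":0},
    {"x":0,"y":0,"z":0.015,"rx":0,"ry":0,"rz":0},
    {"x":0,"y":0,"z":0,"rx":0,"ry":0,"rz":0},
  ],
)

```text
time: 26.57
tool_pos: [0.5116, 0.0384, 0.1194]
ee_rot: [-3.14, -0.004, 1.528]
wrist_force: [-0.7, -0.5, -2.7]
width: 0.0416
```

```bash
python3 - <<'E'
from h import *
t=w2c(case,[-.026,.0723,0]);delta([t[0],t[1],.0501],np.pi/2+case[2])
E
```

```text
t 26.57 pos [0.5116 0.0384 0.1194] rpy [-3.14  -0.004  1.528] w 0.0416 F [-0.7 -0.5 -2.7]
 target [0.5134 0.0302 0.0501]  d_now(mm) [-8.4  2.2 69.2]  d_in_goal_frame(mm) [-8.1  2.1 69.3]  turn(deg) [-0.1  -0.22  0.16]
```

Call:
jog_arm(
  series=[
    {"x":-0.008,"y":0.002,"z":0.005,"rx":0,"ry":-0.2,"rz":0},
    {"x":0,"y":0,"z":0.012,"rx":0,"ry":0,"rz":0},
    {"x":0,"y":0,"z":0,"rx":0,"ry":0,"rz":0},
  ],
)

```text
time: 26.82
tool_pos: [0.5133, 0.0338, 0.1019]
ee_rot: [-3.141, -0.001, 1.534]
wrist_force: [-0.5, -0.5, -2.1]
width: 0.0418
```

```bash
python3 - <<'E'
from h import *
t=w2c(case,[-.026,.0723,0]);delta([t[0],t[1],.0501],np.pi/2+case[2])
E
```

```text
t 26.82 pos [0.5133 0.0338 0.1019] rpy [-3.141e+00 -1.000e-03  1.534e+00] w 0.0418 F [-0.5 -0.5 -2.1]
 target [0.5134 0.0302 0.0501]  d_now(mm) [-3.6  0.2 51.8]  d_in_goal_frame(mm) [-3.6  0.3 51.8]  turn(deg) [-0.01 -0.05  0.51]
```

Call:
jog_arm(
  series=[
    {"x":-0.004,"y":0,"z":0.008,"rx":0,"ry":0,"rz":0.4},
    {"x":0,"y":0,"z":0.01,"rx":0,"ry":0,"rz":0},
    {"x":0,"y":-0.001,"z":0.01,"rx":0,"ry":0,"rz":0},
    {"x":0,"y":0,"z":0,"rx":0,"ry":0,"rz":0},
  ],
)

```text
time: 27.15
tool_pos: [0.5128, 0.0298, 0.0722]
ee_rot: [3.14, -0.001, 1.526]
wrist_force: [-0.5, 0.2, -2.1]
width: 0.0418
```

```bash
python3 - <<'E'
from h import *
t=w2c(case,[-.026,.0723,0]);delta([t[0],t[1],.0501],np.pi/2+case[2])
E
```

```text
t 27.15 pos [0.5128 0.0298 0.0722] rpy [ 3.140e+00 -1.000e-03  1.526e+00] w 0.0418 F [-0.5  0.2 -2.1]
 target [0.5134 0.0302 0.0501]  d_now(mm) [ 0.5  0.5 22.1]  d_in_goal_frame(mm) [ 0.5  0.6 22.1]  turn(deg) [ 0.11 -0.06  0.08]
```

Call:
jog_arm(
  series=[
    {"x":0,"y":0,"z":0.007,"rx":0.1,"ry":0,"rz":0},
    {"x":0,"y":0,"z":0.006,"rx":0,"ry":0,"rz":0},
    {"x":0,"y":0,"z":0.004,"rx":0,"ry":0,"rz":0},
  ],
)

```text
time: 27.4
tool_pos: [0.5132, 0.0294, 0.054]
ee_rot: [3.14, -0.001, 1.525]
wrist_force: [-0.2, -0.2, -2.5]
width: 0.0414
```

```bash
python3 - <<'E'
from h import *
t=w2c(case,[-.026,.0723,0]);delta([t[0],t[1],.0501],np.pi/2+case[2])
E
```

```text
t 27.4 pos [0.5132 0.0294 0.054 ] rpy [ 3.140e+00 -1.000e-03  1.525e+00] w 0.0414 F [-0.2 -0.2 -2.5]
 target [0.5134 0.0302 0.0501]  d_now(mm) [0.8 0.1 3.9]  d_in_goal_frame(mm) [0.8 0.1 3.9]  turn(deg) [ 0.07 -0.06  0.03]
```

Call:
jog_arm(
  series=[
    {"x":0,"y":0,"z":0.002,"rx":0,"ry":0,"rz":0},
  ],
)

```text
time: 27.48
tool_pos: [0.5128, 0.0294, 0.0511]
ee_rot: [-3.142, -0.001, 1.525]
wrist_force: [0.2, 0.2, -1.8]
width: 0.0411
```

Call:
jog_arm(
  series=[
    {"x":0,"y":0,"z":0.002,"rx":0,"ry":0,"rz":0},
  ],
)

```text
time: 27.57
tool_pos: [0.5132, 0.0295, 0.0499]
ee_rot: [3.141, -0.001, 1.525]
wrist_force: [-4.8, 1.3, 13.5]
width: 0.0416
```

Seated. Release and retreat, then look.

Call:
jog_arm(
  series=[
    {"x":0,"y":0,"z":0,"rx":0,"ry":0,"rz":0},
    {"x":0,"y":0,"z":0,"rx":0,"ry":0,"rz":0},
    {"x":0,"y":0,"z":-0.001,"rx":0,"ry":0,"rz":0},
  ],
  claw=0.58,
)

```text
time: 27.82
tool_pos: [0.5148, 0.0295, 0.0527]
ee_rot: [3.137, -0.001, 1.525]
wrist_force: [-0.5, 0.6, -0.5]
width: 0.054
```

Call:
jog_arm(
  series=[
    {"x":0,"y":0,"z":-0.02,"rx":0,"ry":0,"rz":0},
    {"x":0,"y":0,"z":-0.03,"rx":0,"ry":0,"rz":0},
    {"x":0,"y":0,"z":-0.035,"rx":0,"ry":0,"rz":0},
    {"x":0,"y":0,"z":-0.035,"rx":0,"ry":0,"rz":0},
    {"x":-0.01,"y":0,"z":-0.04,"rx":0,"ry":0,"rz":0},
    {"x":-0.03,"y":0,"z":-0.02,"rx":0,"ry":0,"rz":0},
    {"x":-0.03,"y":0,"z":0,"rx":0,"ry":0,"rz":0},
    {"x":0,"y":0,"z":0,"rx":0,"ry":0,"rz":0},
  ],
)

```text
time: 28.48
tool_pos: [0.5108, -0.0419, 0.2423]
ee_rot: [3.134, 0.001, 1.53]
wrist_force: [-0.4, 0.9, -0.6]
width: 0.0553
```

```bash
python3 - <<'E'
from h import *
S=snap("scene","s3");D=snap("side","d3");W=snap("wrist","w15")
H=w2c(case,[.07,0,.045])
t=w2c(case,[.07+.0878,0,.045+.1465]); print("tab pred 1.85",t, proj(S,[t]),proj(D,[t]))
delta([t[0],t[1],.235],np.pi/2+case[2])
a=D["img"][120:270,180:350,::-1];b=S["img"][140:260,170:330,::-1]
cv2.imwrite("pics/z3.png",np.hstack([cv2.resize(a,(400,353)),cv2.resize(b,(400,353))]))
E
```

```text
tab pred 1.85 [ 0.69364495 -0.05045491  0.1915    ] [[242.58185967 195.37090932]] [[300.21858033 140.47764002]]
t 28.63 pos [ 0.5101 -0.0378  0.2402] rpy [ 3.138e+00 -2.000e-03  1.534e+00] w 0.0545 F [-0.5  0.5  0.3]
 target [ 0.6936 -0.0505  0.235 ]  d_now(mm) [ -5.9 183.9   5.9]  d_in_goal_frame(mm) [ -4.2 184.    5.2]  turn(deg) [ 0.21 -0.14  0.52]
```

View pics/z3.png

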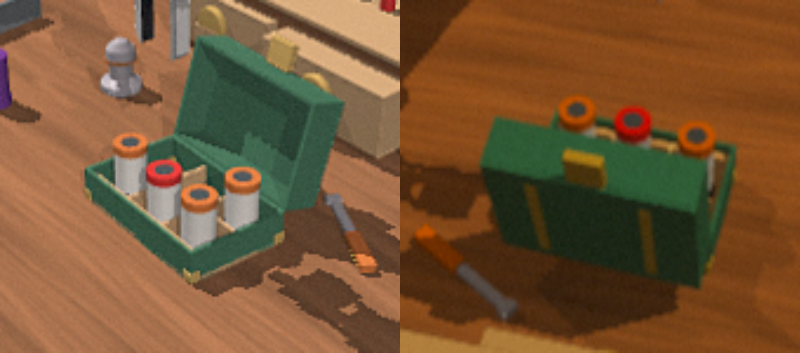

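View pics/w15.png

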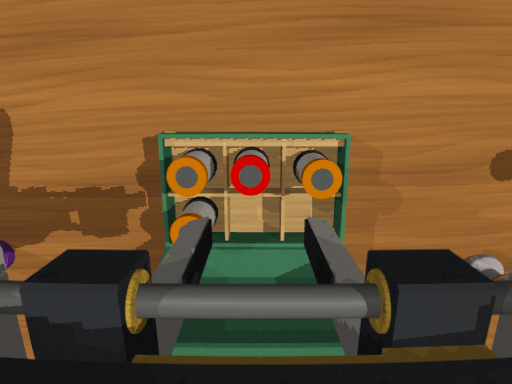

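Call:
jog_arm(
  series=[
    {"x":-0.001,"y":0.03,"z":0,"rx":0.2,"ry":0,"rz":0.5},
    {"x":-0.001,"y":0.033,"z":0,"rx":0,"ry":0,"rz":0},
    {"x":-0.001,"y":0.033,"z":0,"rx":0,"ry":0,"rz":0},
    {"x":-0.001,"y":0.033,"z":0,"rx":0,"ry":0,"rz":0},
    {"x":0,"y":0.033,"z":0,"rx":0,"ry":0,"rz":0},
    {"x":0,"y":0.012,"z":0,"rx":0,"ry":0,"rz":0},
    {"x":0,"y":0,"z":0,"rx":0,"ry":0,"rz":0},
  ],
  claw=0.8,
)

```text
time: 29.22
tool_pos: [0.6852, -0.0384, 0.227]
ee_rot: [-3.122, -0.008, 1.535]
wrist_force: [-0.6, -0.2, -0.5]
width: 0.0752
```

```bash
python3 - <<'E'
from h import *
t=w2c(case,[.07+.0878,0,.045+.1465])
delta([t[0],t[1],.174],np.pi/2+case[2])
s=snap("wrist"); v=s["img"][:,:,::-1].copy()
dr=np.array([.276,.961])
T=[]
for o in(-.025,.011):
  for j in(-.02,.02): T.append(w2c(case,[.07+.0878+o*.276,j,.045+.1465+o*.961]))
q=proj(s,T);print(q.round(1).tolist())
for u in q: cv2.circle(v,tuple(int(a) for a in u.round()),2,(255,0,255),-1)
cv2.imwrite("pics/w16.png",v)
E
```

```text
t 29.22 pos [ 0.6852 -0.0384  0.227 ] rpy [-3.122 -0.008  1.535] w 0.0752 F [-0.6 -0.2 -0.5]
 target [ 0.6936 -0.0505  0.174 ]  d_now(mm) [-12.1   9.9  52.7]  d_in_goal_frame(mm) [-11.6   9.   53. ]  turn(deg) [-1.11 -0.45  0.57]
[[215.6, 207.9], [267.3, 208.3], [209.9, 235.7], [269.0, 236.1]]
```

View pics/w16.png

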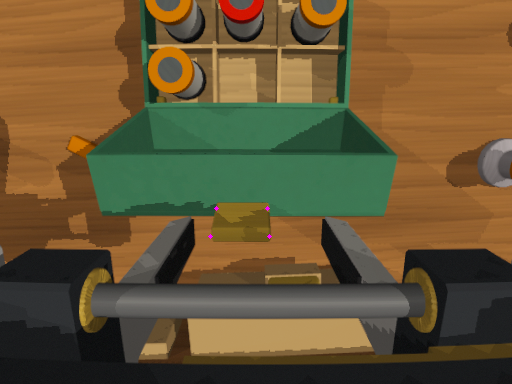

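Call:
jog_arm(
  series=[
    {"x":-0.012,"y":0.009,"z":0,"rx":-1,"ry":-0.4,"rz":0.5},
    {"x":0,"y":0,"z":0,"rx":0,"ry":0,"rz":0},
  ],
)

```text
time: 29.43
tool_pos: [0.6916, -0.0492, 0.2241]
ee_rot: [-3.135, -0.001, 1.528]
wrist_force: [-0.1, 0.3, 0.6]
width: 0.0754
```

```bash
python3 - <<'E'
from h import *
t=w2c(case,[.07+.0878,0,.045+.1465])
delta([t[0],t[1],.174],np.pi/2+case[2])
E
```

```text
t 29.43 pos [ 0.6916 -0.0492  0.2241] rpy [-3.135e+00 -1.000e-03  1.528e+00] w 0.0754 F [-0.1  0.3  0.6]
 target [ 0.6936 -0.0505  0.174 ]  d_now(mm) [-1.2  2.4 50.1]  d_in_goal_frame(mm) [-1.2  2.1 50.1]  turn(deg) [-0.38 -0.05  0.2 ]
```

Call:
jog_arm(
  series=[
    {"x":-0.001,"y":0.002,"z":0.015,"rx":-0.3,"ry":0,"rz":0.2},
    {"x":0,"y":0,"z":0.015,"rx":0,"ry":0,"rz":0},
    {"x":0,"y":0,"z":0.01,"rx":0,"ry":0,"rz":0},
    {"x":0,"y":0,"z":0,"rx":0,"ry":0,"rz":0},
  ],
)

```text
time: 29.77
tool_pos: [0.6908, -0.0506, 0.1864]
ee_rot: [3.139, -0.0, 1.523]
wrist_force: [-0.4, -0.0, -0.8]
width: 0.0752
```

```bash
python3 - <<'E'
from h import *
t=w2c(case,[.07+.0878,0,.045+.1465])
delta([t[0],t[1],.174],np.pi/2+case[2])
E
```

```text
t 29.77 pos [ 0.6908 -0.0506  0.1864] rpy [ 3.139 -0.     1.523] w 0.0752 F [-0.4 -0.  -0.8]
 target [ 0.6936 -0.0505  0.174 ]  d_now(mm) [ 0.3  2.8 12.4]  d_in_goal_frame(mm) [ 0.3  2.9 12.4]  turn(deg) [ 0.18 -0.02 -0.08]
```

Call:
jog_arm(
  series=[
    {"x":0,"y":0.003,"z":0.012,"rx":0,"ry":0,"rz":0},
    {"x":0,"y":0,"z":0,"rx":0,"ry":0,"rz":0},
    {"x":0,"y":0,"z":0,"rx":0,"ry":0,"rz":0},
    {"x":0,"y":0,"z":0,"rx":0,"ry":0,"rz":0},
  ],
  claw=0,
)

```text
time: 30.1
tool_pos: [0.693, -0.0509, 0.1758]
ee_rot: [3.136, -0.0, 1.523]
wrist_force: [-0.3, -0.7, 0.8]
width: 0.052
```

```bash
python3 - <<'E'
from h import *
t=w2c(case,[.07+.0878,0,.045+.1465])
delta([t[0],t[1],.174],np.pi/2+case[2])
E
```

```text
t 30.1 pos [ 0.693  -0.0509  0.1758] rpy [ 3.136 -0.     1.523] w 0.052 F [-0.3 -0.7  0.8]
 target [ 0.6936 -0.0505  0.174 ]  d_now(mm) [0.5 0.6 1.8]  d_in_goal_frame(mm) [0.5 0.6 1.8]  turn(deg) [ 0.3  -0.01 -0.11]
```

Call:
jog_arm(
  series=[
    {"x":0,"y":0,"z":0.001,"rx":0.3,"ry":0,"rz":0},
    {"x":0,"y":0,"z":0,"rx":0,"ry":0,"rz":0},
    {"x":0,"y":0,"z":0,"rx":0,"ry":0,"rz":0},
    {"x":0,"y":0,"z":0,"rx":0,"ry":0,"rz":0},
  ],
)

```text
time: 30.43
tool_pos: [0.6934, -0.05, 0.1757]
ee_rot: [3.141, -0.001, 1.524]
wrist_force: [-0.7, 0.2, -0.1]
width: 0.0396
```

```bash
python3 arc.py -.07 10
```

```text
t 30.4333 phi 2.1 theta~ 1.84 r 0.1735 p [ 0.6934 -0.05    0.1757] rpy [ 3.141e+00 -1.000e-03  1.524e+00] w 0.0396 F [-0.7  0.2 -0.1]
turn [ 0.  -0.1 -0. ]
th 1.77 [-0.4, -10.7, -5.8]
th 1.7 [-0.0, -11.1, -5.0]
th 1.63 [-0.0, -11.4, -4.2]
th 1.56 [0.0, -11.7, -3.4]
th 1.49 [-0.0, -11.9, -2.6]
th 1.42 [0.0, -12.0, -1.7]
th 1.35 [-0.0, -12.1, -0.9]
th 1.28 [-0.0, -12.1, -0.1]
th 1.21 [0.0, -12.1, 0.8]
th 1.14 [-0.0, -12.0, 1.6]
```

Call:
jog_arm(
  series=[
    {"x":0,"y":-0.0105,"z":-0.006,"rx":0,"ry":0,"rz":0},
    {"x":0,"y":-0.011,"z":-0.005,"rx":0,"ry":0,"rz":0},
    {"x":0,"y":-0.0115,"z":-0.004,"rx":0,"ry":0,"rz":0},
    {"x":0,"y":-0.0115,"z":-0.0035,"rx":0,"ry":0,"rz":0},
    {"x":0,"y":-0.012,"z":-0.0025,"rx":0,"ry":0,"rz":0},
  ],
)

```text
time: 30.85
tool_pos: [0.6409, -0.0479, 0.1959]
ee_rot: [3.128, -0.0, 1.525]
wrist_force: [3.1, 0.2, -2.1]
width: 0.0397
```

```bash
python3 arc.py -.07 8 .1735
```

```text
t 30.85 phi 1.774 theta~ 1.514 r 0.1734 p [ 0.6409 -0.0479  0.1959] rpy [ 3.128 -0.     1.525] w 0.0397 F [ 3.1  0.2 -2.1]
turn [ 0.8 -0.   0. ]
th 1.44 [-0.1, -11.9, -2.3]
th 1.37 [-0.0, -12.1, -1.2]
th 1.3 [0.0, -12.1, -0.3]
th 1.23 [-0.0, -12.1, 0.5]
th 1.16 [0.0, -12.1, 1.4]
th 1.09 [-0.0, -11.9, 2.2]
th 1.02 [-0.0, -11.8, 3.0]
th 0.95 [-0.0, -11.5, 3.8]
```

Call:
jog_arm(
  series=[
    {"x":0,"y":-0.012,"z":-0.002,"rx":0.6,"ry":0,"rz":0},
    {"x":0,"y":-0.012,"z":-0.001,"rx":0.2,"ry":0,"rz":0},
    {"x":0,"y":-0.012,"z":0,"rx":0.2,"ry":0,"rz":0},
    {"x":0,"y":-0.012,"z":0.0005,"rx":0.2,"ry":0,"rz":0},
    {"x":0,"y":-0.012,"z":0.0015,"rx":0,"ry":0,"rz":0},
    {"x":0,"y":-0.012,"z":0.002,"rx":0,"ry":0,"rz":0},
  ],
)

```text
time: 31.35
tool_pos: [0.5676, -0.045, 0.1972]
ee_rot: [3.137, 0.0, 1.524]
wrist_force: [3.2, -0.1, -6.3]
width: 0.0396
```

```bash
python3 arc.py -.07 8 .173
```

```text
t 31.35 phi 1.35 theta~ 1.09 r 0.1755 p [ 0.5676 -0.045   0.1972] rpy [3.137 0.    1.524] w 0.0396 F [ 3.2 -0.1 -6.3]
turn [ 0.3  0.  -0. ]
th 1.02 [0.3, -11.2, 5.4]
th 0.95 [0.0, -11.5, 3.9]
th 0.88 [0.0, -11.2, 4.7]
th 0.81 [-0.0, -10.8, 5.4]
th 0.74 [0.0, -10.4, 6.2]
th 0.67 [0.0, -10.0, 6.9]
th 0.6 [-0.0, -9.4, 7.6]
th 0.53 [0.0, -8.9, 8.2]
```

Call:
jog_arm(
  series=[
    {"x":0,"y":-0.0115,"z":0.005,"rx":0.2,"ry":0,"rz":0},
    {"x":0,"y":-0.0115,"z":0.004,"rx":0.2,"ry":0,"rz":0},
    {"x":0,"y":-0.011,"z":0.005,"rx":0,"ry":0,"rz":0},
    {"x":0,"y":-0.011,"z":0.0055,"rx":0,"ry":0,"rz":0},
    {"x":0,"y":-0.0105,"z":0.006,"rx":0,"ry":0,"rz":0},
    {"x":0,"y":-0.01,"z":0.007,"rx":0,"ry":0,"rz":0},
  ],
)

```text
time: 31.85
tool_pos: [0.5009, -0.0423, 0.1697]
ee_rot: [3.128, 0.002, 1.523]
wrist_force: [1.7, -0.4, -1.9]
width: 0.0393
```

```bash
python3 arc.py -.07 8 .173
```

```text
t 31.85 phi 0.939 theta~ 0.679 r 0.178 p [ 0.5009 -0.0423  0.1697] rpy [3.128e+00 2.000e-03 1.523e+00] w 0.0393 F [ 1.7 -0.4 -1.9]
turn [ 0.8  0.1 -0.1]
th 0.61 [0.8, -6.7, 11.5]
th 0.54 [-0.0, -9.0, 8.1]
th 0.47 [0.0, -8.4, 8.7]
th 0.4 [-0.0, -7.7, 9.3]
th 0.33 [-0.0, -7.1, 9.8]
th 0.26 [0.0, -6.4, 10.3]
th 0.19 [0.0, -5.6, 10.7]
th 0.12 [0.0, -4.9, 11.1]
```

Call:
jog_arm(
  series=[
    {"x":0,"y":-0.0075,"z":0.01,"rx":0.5,"ry":0,"rz":0},
    {"x":0,"y":-0.009,"z":0.0085,"rx":0.2,"ry":0,"rz":0},
    {"x":0,"y":-0.0085,"z":0.009,"rx":0,"ry":0,"rz":0},
    {"x":0,"y":-0.0075,"z":0.0095,"rx":0,"ry":0,"rz":0},
    {"x":0,"y":-0.007,"z":0.01,"rx":0,"ry":0,"rz":0},
  ],
)

```text
time: 32.27
tool_pos: [0.4579, -0.0406, 0.1283]
ee_rot: [3.133, 0.003, 1.522]
wrist_force: [1.1, 0.1, -1.0]
width: 0.0395
```

```bash
python3 arc.py -.07 7 .174
```

```text
t 32.2667 phi 0.604 theta~ 0.344 r 0.18 p [ 0.4579 -0.0406  0.1283] rpy [3.133e+00 3.000e-03 1.522e+00] w 0.0395 F [ 1.1  0.1 -1. ]
turn [ 0.5  0.2 -0.2]
th 0.27 [1.1, -1.8, 13.6]
th 0.2 [0.0, -5.8, 10.7]
th 0.13 [-0.0, -5.1, 11.1]
th 0.06 [-0.0, -4.3, 11.4]
th -0.01 [0.0, -3.5, 11.7]
th -0.08 [-0.0, -2.6, 11.9]
th -0.15 [-0.0, -1.8, 12.0]
```

Call:
jog_arm(
  series=[
    {"x":0,"y":-0.0035,"z":0.012,"rx":0.3,"ry":0,"rz":0},
    {"x":0,"y":-0.005,"z":0.011,"rx":0.2,"ry":0,"rz":0},
    {"x":0,"y":-0.005,"z":0.011,"rx":0,"ry":0,"rz":0},
  ],
)

```text
time: 32.52
tool_pos: [0.4392, -0.0399, 0.0956]
ee_rot: [-3.136, 0.004, 1.521]
wrist_force: [3.1, 0.9, -2.4]
width: 0.0399
```

```bash
python3 arc.py -.04 6 .176
```

```text
t 32.5167 phi 0.395 theta~ 0.135 r 0.1808 p [ 0.4392 -0.0399  0.0956] rpy [-3.136  0.004  1.521] w 0.0399 F [ 3.1  0.9 -2.4]
turn [-0.3  0.2 -0.2]
th 0.1 [1.2, 1.9, 8.4]
th 0.06 [0.0, -2.3, 6.6]
th 0.02 [0.0, -2.0, 6.7]
th -0.02 [0.0, -1.8, 6.8]
th -0.06 [0.0, -1.5, 6.9]
th -0.1 [-0.0, -1.2, 6.9]
```

Call:
jog_arm(
  series=[
    {"x":0,"y":0.001,"z":0.007,"rx":0,"ry":0,"rz":0},
    {"x":0,"y":-0.001,"z":0.006,"rx":0,"ry":0,"rz":0},
  ],
)

```text
time: 32.68
tool_pos: [0.4334, -0.0397, 0.081]
ee_rot: [-3.125, 0.004, 1.52]
wrist_force: [1.6, 0.2, -0.3]
width: 0.0393
```

```bash
python3 arc.py -.04 3 .178; python3 - <<'E'
from h import *
snap("side","d4")
E
```

```text
t 32.6833 phi 0.309 theta~ 0.049 r 0.1812 p [ 0.4334 -0.0397  0.081 ] rpy [-3.125  0.004  1.52 ] w 0.0393 F [ 1.6  0.2 -0.3]
turn [-0.9  0.2 -0.3]
th 0.01 [1.3, 1.2, 7.8]
th -0.03 [0.0, -1.8, 6.9]
th -0.07 [-0.0, -1.5, 7.0]
```

View pics/d4.png

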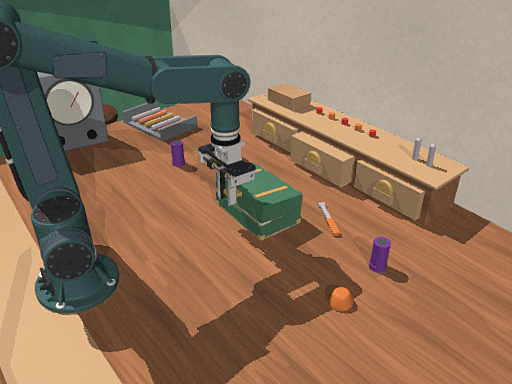

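Nearly shut. Down in small steps until contact.

Call:
jog_arm(
  series=[
    {"x":0,"y":0,"z":0.004,"rx":0,"ry":0,"rz":0},
    {"x":0,"y":0,"z":0.003,"rx":0,"ry":0,"rz":0},
  ],
)

```text
time: 32.9
tool_pos: [0.4306, -0.0396, 0.0725]
ee_rot: [-3.119, 0.004, 1.52]
wrist_force: [-4.1, -0.9, 1.0]
width: 0.0395
```

Call:
jog_arm(
  series=[
    {"x":0,"y":0,"z":0.003,"rx":0,"ry":0,"rz":0},
  ],
)

```text
time: 32.98
tool_pos: [0.4297, -0.0395, 0.0693]
ee_rot: [-3.117, 0.004, 1.52]
wrist_force: [-4.5, 0.1, 1.2]
width: 0.0394
```

Call:
jog_arm(
  series=[
    {"x":0,"y":0,"z":0.002,"rx":0,"ry":0,"rz":0},
  ],
)

```text
time: 33.07
tool_pos: [0.4291, -0.0395, 0.0668]
ee_rot: [-3.116, 0.004, 1.52]
wrist_force: [-4.9, -0.4, 1.2]
width: 0.0391
```

Call:
jog_arm(
  series=[
    {"x":0,"y":0,"z":0.002,"rx":0,"ry":0,"rz":0},
  ],
)

```text
time: 33.15
tool_pos: [0.4288, -0.0395, 0.0657]
ee_rot: [-3.115, 0.004, 1.52]
wrist_force: [-10.2, 0.9, 16.2]
width: 0.0394
```

Call:
jog_arm(
  series=[
    {"x":0,"y":0,"z":0,"rx":0,"ry":0,"rz":0},
    {"x":0,"y":0,"z":0,"rx":0,"ry":0,"rz":0},
    {"x":0,"y":0,"z":0,"rx":0,"ry":0,"rz":0},
    {"x":0,"y":0,"z":0,"rx":0,"ry":0,"rz":0},
  ],
  claw=0.8,
)

```text
time: 33.48
tool_pos: [0.4339, -0.0401, 0.0678]
ee_rot: [-3.126, 0.005, 1.52]
wrist_force: [0.2, 0.5, -0.2]
width: 0.0626
```

Call:
jog_arm(
  series=[
    {"x":0,"y":-0.005,"z":-0.02,"rx":0,"ry":0,"rz":0},
    {"x":0,"y":-0.005,"z":-0.03,"rx":0,"ry":0,"rz":0},
    {"x":0,"y":-0.01,"z":-0.03,"rx":0,"ry":0,"rz":0},
    {"x":0,"y":-0.01,"z":-0.03,"rx":0,"ry":0,"rz":0},
    {"x":0,"y":-0.01,"z":-0.03,"rx":0,"ry":0,"rz":0},
    {"x":0,"y":-0.01,"z":-0.03,"rx":0,"ry":0,"rz":0},
    {"x":0,"y":0,"z":0,"rx":0,"ry":0,"rz":0},
  ],
)

```text
time: 34.07
tool_pos: [0.3859, -0.0366, 0.244]
ee_rot: [-3.126, 0.004, 1.52]
wrist_force: [0.4, -0.7, -0.0]
width: 0.0748
```

```bash
python3 - <<'E'
from h import *
delta([.4,-.04,.2])
S=snap("scene","s5");D=snap("side","d5")
a=D["img"][140:310,200:400,::-1];b=S["img"][140:280,110:400,::-1]
cv2.imwrite("pics/z5.png",np.vstack([cv2.resize(a,(600,510)),]))
cv2.imwrite("pics/z6.png",cv2.resize(b,(800,386)))
A=cv2.imread("pics/scene0.png").astype(int);B=S["img"][:,:,::-1].astype(int)
c=np.abs(A-B).max(2)[158:235,210:310]; print("scene lid diff >40:",(c>40).sum())
A=cv2.imread("pics/side0.png").astype(int);B=D["img"][:,:,::-1].astype(int)
c=np.abs(A-B).max(2)[160:242,210:305]; print("side:",(c>40).sum())
E
```

```text
t 34.07 pos [ 0.3859 -0.0366  0.244 ] rpy [-3.126  0.004  1.52 ] w 0.0748 F [ 0.4 -0.7 -0. ]
 target [ 0.4  -0.04  0.2 ]  d_now(mm) [-2.5 15.  43.8]  d_in_goal_frame(mm) [-2.7 14.3 44. ]  turn(deg) [-0.87  0.23 -0.  ]
scene lid diff >40: 361
side: 56
```

View pics/z5.png

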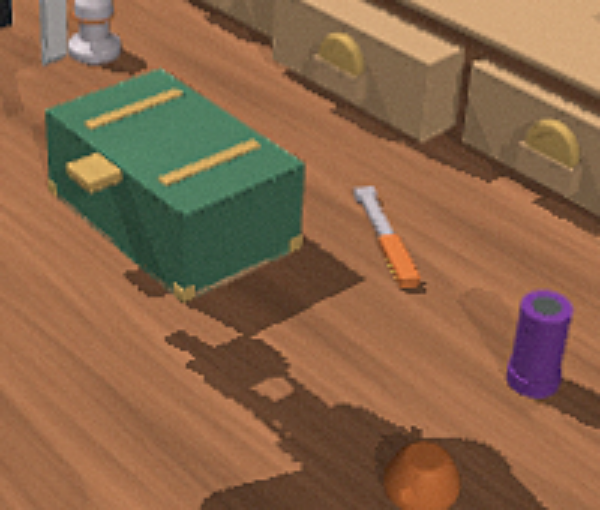

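View pics/z6.png

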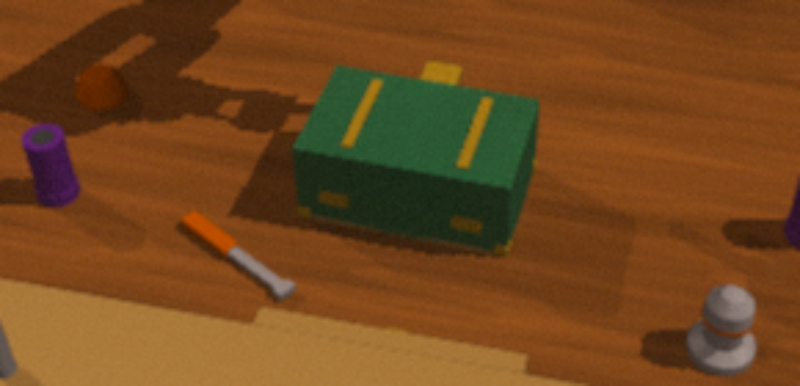

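```bash
python3 - <<'E'
from h import *
print(ticket.close_job())
E
```

```text
the job is handed in; nothing more can be done
None
```

I packed all three amber relays and handed the job in at about 34 s of the 210 s allowed; no verdict was reported.

- **Lid open:** I swung the lid by its tab to about 1.8 rad and let go. It stayed open by itself.
- **Packing:** the three amber relays found on the desk went upright into cells 5, 2 and 0. I released each one only after feeling contact with the cell floor (11–14 N). Pictures before closing showed all three standing upright. The red relay was in cell 1, where I found it. I did not touch the purple look-alikes.
- **Lid shut:** I brought the lid down by its tab until it met the case at about 16 N, then let go and backed off.

**Last checks:** in both outside cameras the shut case looks the same as at the start; the one lid corner I compared was within about 1 px. The lamp, adjuster and key cap looked where they were. Comparing the pictures pixel by pixel, the area around the case still differed from the start: 361 pixels in the scene view and 56 in the side view. I put that down to the arm's shadow but did not check it further.

While I was closing the lid, the grip appeared to slip several millimetres along the tab. It did not matter to the result.

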